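# Check the heat of three pans with an infrared thermometer

## Task

Take the infrared thermometer from its stand and measure the three pans on the hob one after the other, from the left pan to the right pan as seen from the robot: for each, point the lens down over the rim, steeply, at the middle of the pan's floor from about 15 cm away and hold it still there for two seconds, without touching the pan with it. The thermometer cannot see through glass, so any pan that has a lid on must have its lid taken right off and set aside before it is measured, and at the end every lid sits squarely back on its own pan and the thermometer is set gently back in its stand, lens end down. Leave the pans where they stand on the hob, and do not disturb the pepper mill or the oil bottle.

Things in the scene. Friction and masses are not known exactly. Their poses are not given: they have to be found in the camera images.
- hob: black glass induction hob flush in the white worktop, 364 (x) by 704 (y) mm, its top 2 mm above the worktop (z = 0). Fixed. Origin: centre of its underside; y runs along its row of three zones, centred at hob x = +10 mm, y = +235 mm (left), 0 (middle), -235 mm (right). One pan stands on each zone, at the start within 40 mm of its centre.
- stand: white plastic stand, fixed; base 108 by 75 (y) by 8 mm; origin: centre of its underside. The rest, 22 mm wide, slopes 55 degrees down to the stand's +x, ending in two lip prongs that stop the thermometer's nose; side cheeks, 40 mm apart, hold the lowest 48 mm of the thermometer; above them its sides are free. Open upward: it lifts out straight up or up the slope, and goes back likewise.
- stand_seat (a point): where the thermometer's origin lies when it is seated in the stand: 84 mm above the stand's origin. Seated, the thermometer's x axis (lens direction) lies in the stand's x-z plane, pointing to the stand's +x and 55 degrees down; its y axis is the stand's y axis.
- thermometer: infrared thermometer, grey plastic bar 140 (x) by 34 (y) by 28 (z) mm, only 23 mm wide over its last 26 mm (tail), 140 g, screen and button on its +z face, black lens tube 22 mm across, 6 mm long, on its +x end. Origin: middle of its length. It measures along its +x. At the start it is seated in the stand, lens end down. Grip it across its 34 mm width (y), near its middle.
- thermometer_lens (a point): centre of the thermometer's lens, 76 mm from its origin along its +x; axes as the thermometer's, +x being the line of sight.
- thermometer_grip (a point): point on the thermometer's axis 30 mm from its origin towards the tail (-x): a good place to grip from straight above while it is in the stand, fingers closing along its y; the tail end rises 41 mm above this point there, so a grip nearer the lens brings the gripper's body down on the tail.
- pan_s: small shallow round pan of bright steel, 140 mm across outside, 55 mm high, wall 3.5 mm, 600 g or a little different, loose. Origin: centre of its underside; z is its axis. Two loop handles reach 100 mm from the axis along its +x and -x, 68 mm wide, 36 to 50 mm above its underside.
- pan_s_floor (a point): centre of the inside floor of the small pan, 6 mm above its origin: the spot to measure.
- lid_s: glass lid of the small pan (absent if that pan is open), steel-rimmed, 146 mm across, about 200 g, loose. Origin: centre of its flat underside, a plug 8 mm deep tapering from 129 to 115 mm across, which drops into the pan with 2 mm to spare all round; the rim then rests on the pan's edge, the lid's origin 47 mm above the pan's. Set down elsewhere it stands on the plug.
- lid_s_bar (a point): middle of the steel bow handle's bar on the small lid, 53 mm above the lid's origin: the bar is 70 mm long along the lid's x, 14 mm wide (y) and 10 mm thick, with about 28 mm free under it; gripped across its 14 mm width.
- pan_m: medium shallow round pan of bright steel, 160 mm across outside, 55 mm high, wall 3.5 mm, 750 g or a little different, loose. Origin: centre of its underside; z is its axis. Two loop handles reach 110 mm from the axis along its +x and -x, 68 mm wide, 36 to 50 mm above its underside.
- pan_m_floor (a point): centre of the inside floor of the medium pan, 6 mm above its origin: the spot to measure.
- lid_m: glass lid of the medium pan (absent if that pan is open), steel-rimmed, 166 mm across, about 250 g, loose. Origin: centre of its flat underside, a plug 8 mm deep tapering from 149 to 135 mm across, which drops into the pan with 2 mm to spare all round; the rim then rests on the pan's edge, the lid's origin 47 mm above the pan's. Set down elsewhere it stands on the plug.
- lid_m_bar (a point): middle of the steel bow handle's bar on the medium lid, 53 mm above the lid's origin: the bar is 70 mm long along the lid's x, 14 mm wide (y) and 10 mm thick, with about 28 mm free under it; gripped across its 14 mm width.
- pan_l: large shallow round pan of bright steel, 180 mm across outside, 55 mm high, wall 3.5 mm, 900 g or a little different, loose. Origin: centre of its underside; z is its axis. Two loop handles reach 120 mm from the axis along its +x and -x, 68 mm wide, 36 to 50 mm above its underside.
- pan_l_floor (a point): centre of the inside floor of the large pan, 6 mm above its origin: the spot to measure.
- lid_l: glass lid of the large pan (absent if that pan is open), steel-rimmed, 186 mm across, about 300 g, loose. Origin: centre of its flat underside, a plug 8 mm deep tapering from 169 to 155 mm across, which drops into the pan with 2 mm to spare all round; the rim then rests on the pan's edge, the lid's origin 47 mm above the pan's. Set down elsewhere it stands on the plug.
- lid_l_bar (a point): middle of the steel bow handle's bar on the large lid, 53 mm above the lid's origin: the bar is 70 mm long along the lid's x, 14 mm wide (y) and 10 mm thick, with about 28 mm free under it; gripped across its 14 mm width.
- pepper_mill: wooden pepper mill, 54 mm across, 131 mm tall, loose, upright; origin at the centre of its underside. Not part of the job.
- oil_bottle: green glass oil bottle, 62 mm across, 210 mm tall, loose, upright; origin at the centre of its underside. Not part of the job.
Mind the look-alikes: they are no part of the job. What is shaped like the pan_l but orange is not meant.

How it is judged:
By the outcome, as a careful person would: the job done as asked, in the order asked, and still so for the second after the job is handed in, with the robot touching nothing.
Of lid_s, lid_m, lid_l only 2 to 3 are there at a start; the rules pass over those that are not, and their reading is None.
At some moment in a run one of lid_s, lid_m, lid_l, pan_s, pan_m, pan_l may be knocked a few centimetres aside while the robot is not near it.
It also fails if it takes over 210 s, if anything falls off the work surface, if the arm or the gripper's body presses on something with over 40 N, if the wrist force passes 120 N, or if a joint passes its speed limit or range.

## Robot

A 6-joint arm with a two-finger parallel gripper is mounted at the origin on the work surface. World frame = base frame: x ahead of the robot, y to its left, z up, the work surface at z = 0. Lengths are in m, angles in degrees, forces in N, time in s.
With the tool pointing down it reaches from about 0.25 to 0.775 m from the base axis. Payload 4 kg.
Tool frame: the origin (TCP) lies between the finger pads; the fingertips stand 22 mm ahead of it and the grasp point (between the pads) lies 3 mm ahead of it; z points along the fingers, y is the line along which they close (so a half turn about z gives the same grasp; the last joint's range is limited). The gripper opens to 85 mm and grips with 20 to 120 N. Pads are 22 mm wide; open, the fingers measure 114 mm over their backs; the gripper's body (76 mm by 85 mm) begins 54 mm behind the grasp point. The pads swing forward as they close: fully open they stand 13 mm farther back than shut.
Start: joints at [70.01, 4.996, 78.535, -0, 96.463, -5.907], TCP at [0.134, 0.533, 0.253] pointing down, gripper open.
Joint ranges: [-177.83, 177.83], [-43.37, 116.18], [15.69, 146.23], [-61.86, 241.86], [9.47, 152.12], [-147.06, 147.06]. Speed limits (degrees/s): [159.86, 159.86, 180, 180, 180, 180].

## Interface

Orientations are given as [roll, pitch, yaw] about the fixed x, y, z axes, in that order (R = Rz(yaw) Ry(pitch) Rx(roll)).
In Python, from cell import manip gives the robot as it stands. The module is installed in compiled form; this text tells all that it offers.
- The arm moves only by the shell command python3 -m creep 'ROWS'. ROWS is text: rows parted by semicolons, each of 7 numbers parted by spaces: the shift along the tool's x, y, z in cm, then the turn, a rotation vector about the tool's x, y, z in rad, then the opening, from 0 (shut) to 1 (fully open). In form: x y z ax ay az fingers; .... A call has 1 to 8 rows; each row shifts and turns the commanded pose from where the row before left it, along the tool's axes as they then stand; what a row does not reach is not made up. A row lasts 1/8 s, in which the tool goes at most 62.5 mm and 10.7 degrees, less where a joint would pass 70% of its speed; a pose out of reach is approached as far as the arm can. A call is refused whole if a number of a shift passes 6.25 or a number of a turn 0.188, either way. A call with a gripper value outside its range is refused whole. The fingers move at their own pace and stop on an object; the grip force is fixed at half the most. Time passes only in rows, so rows that do not move let the fingers close. It gives the time, the measured TCP pose, the force, the opening and the grip force at its end, in the units of the state.
- manip.get_obs(): the state, without advancing time (a new reading comes with each control period).
- manip.get_image(name): name is "scene" or "top" or "wrist"; returns the picture (480x640x3 uint8, red, green, blue); there is no depth.
- manip.camera_params(name): a dict with "fov_y" (degrees; the focal length in pixels is half the picture's height over the tangent of half this angle, whatever the lens; pixels are square), "cx", "cy" (the principal point, pixels), "cam_to_world" (4x4, takes a point from camera to world coordinates); the wrist camera has in their place "T_tool_cam" (4x4, takes a point from camera to tool coordinates, whose origin is the TCP and whose axes are the flange's). Camera axes: x right, y up, looking along -z (the intrinsics and any distortion apply to the point x, -y, -z); pixel columns grow to the right and rows downward; lengths in m; the calibration is good to about 2 mm. A picture is of the moment at which its call begins: read the wrist's pose just before it. camera_params takes no time and is no camera call.
- manip.finish_job(): hands the job in; it is judged then, once.
The state is a dict: "time_s": time; "q": joint angles; "joint_vel": joint speeds; "joint_torque": joint torques, N m; "ee_pos": TCP position; "tcp_rot": TCP orientation; "ft_force": force on the tool from outside, world axes, zero at the start; "ft_torque": the same for the moment, N m; "grip_width": finger opening in m; "finger_force": force on a finger pad.
Only numpy, scipy, OpenCV 4.12 (cv2) and the standard library are available. Lean on these libraries where they do the work, as an engineer would, in place of code of your own. Each camera call takes 0.05 s, during which the arm holds its last target. There are 200 camera calls.

## Working session

There is one attempt and no reset: what is moved stays moved. The work goes in short steps, Python scripts to look and compute and a shell command to move; the robot and the scene stay as the last step left them, time stands still between calls to the robot, and variables do not carry over. Pictures are saved under pics/ and viewed, at most 14 in all, crops included, and the job is handed in when it is done.

```bash
mkdir -p pics; ls; python3 - <<'E'
from cell import manip
import cv2
print(manip.get_obs())
for n in("scene","top","wrist"):
    print(n,manip.camera_params(n))
    im=manip.get_image(n); cv2.imwrite(f"pics/{n}0.png",im[:,:,::-1])
E
```

```text
pics
{'time_s': 0.0, 'q': array([ 7.00105331e+01,  5.03957792e+00,  7.86258783e+01, -1.96623828e-04,
        9.64613958e+01, -5.90759243e+00]), 'joint_vel': array([-0.12300271,  0.03709319,  0.1556306 ,  0.0541548 ,  0.07691693,
        0.03823716]), 'joint_torque': array([-3.13618266e-04, -3.51850998e+01, -3.13281226e+01, -1.96408332e-04,
        1.04366813e-02,  1.47754014e-05]), 'ee_pos': array([0.13367506, 0.53304733, 0.25212455]), 'tcp_rot': array([-1.79873802e+02, -1.28617604e-02,  1.65918089e+02]), 'ft_force': array([ 0.19013597,  0.21791896, -0.14177161]), 'ft_torque': array([ 0.01684407, -0.02695109, -0.00987009]), 'finger_force': 0.0, 'grip_width': 0.08565766202862454}
scene {'fov_y': 51.03505889468505, 'cx': 315.36470932195397, 'cy': 249.9216033734563, 'cam_to_world': array([[ 0.10132765, -0.74202217,  0.66267322,  1.56907207],
       [ 0.9947927 ,  0.06823138, -0.07570973, -0.22372516],
       [ 0.01096319,  0.66689398,  0.74507197,  1.23162803],
       [ 0.        ,  0.        ,  0.        ,  1.        ]])}
top {'fov_y': 55.31728718821973, 'cx': 324.22141948730166, 'cy': 234.7711563942453, 'cam_to_world': array([[ 0.03190305,  0.97383161, -0.22502041,  0.27304972],
       [-0.99948967,  0.03144731, -0.00561007, -0.10608239],
       [ 0.00161302,  0.22508455,  0.9743379 ,  1.33640842],
       [ 0.        ,  0.        ,  0.        ,  1.        ]])}
wrist {'fov_y': 58.03472981486433, 'cx': 316.3347315482708, 'cy': 250.99011478877065, 'T_tool_cam': array([[-1.38246686e-04,  9.58010875e-01,  2.86731834e-01,
         7.27791849e-02],
       [ 9.99999952e-01,  5.29481842e-05,  3.05239015e-04,
         2.60201611e-04],
       [ 2.77240366e-04,  2.86731863e-01, -9.58010836e-01,
        -1.19727130e-01],
       [ 0.00000000e+00,  0.00000000e+00,  0.00000000e+00,
         1.00000000e+00]])}
```

View pics/top0.png

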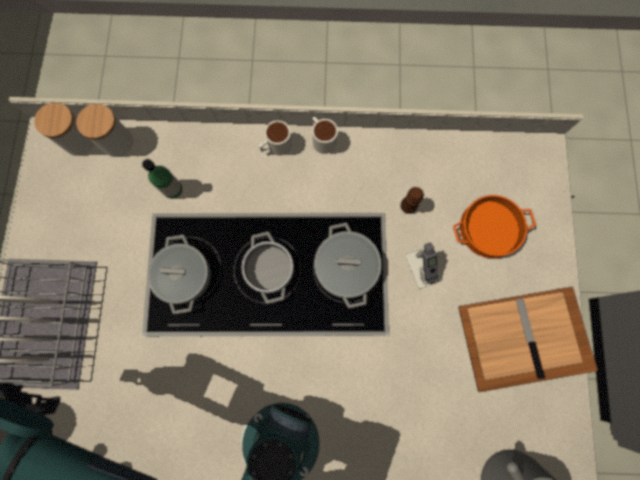

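View pics/scene0.png

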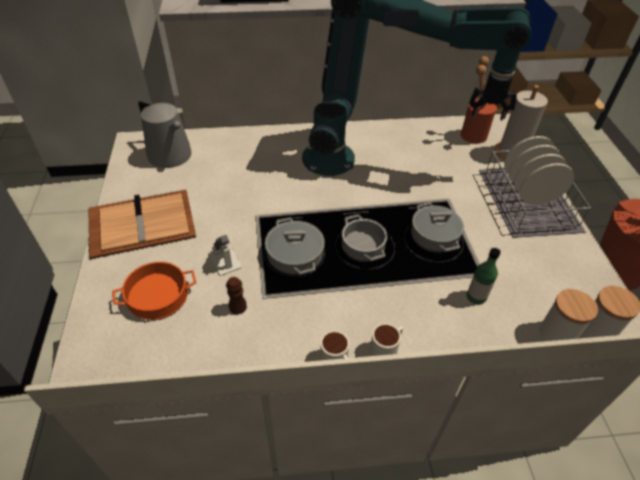

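The top view shows the left pan with a lid at (178,272), a small open pan in the middle at (267,266) and a large lidded steel pan on the right at (348,264). The stand is at (425,263), the mill at (412,200) and the bottle at (162,180). The orange look-alike at (495,227) isn't steel and isn't on the hob, so it's not meant. I'll enlarge to confirm and measure.

```bash
cat >h.py <<'E'
from cell import manip
import numpy as np, cv2
from scipy.spatial.transform import Rotation as R
def cam(n,obs=None):
    p=manip.camera_params(n); f=240/np.tan(np.radians(p['fov_y'])/2)
    if n=='wrist':
        o=obs or manip.get_obs(); T=np.eye(4); T[:3,:3]=R.from_euler('xyz',o['tcp_rot'],degrees=True).as_matrix(); T[:3,3]=o['ee_pos']
        T=T@p['T_tool_cam']
    else: T=p['cam_to_world']
    return f,p['cx'],p['cy'],T
def pix2(c,u,v,z):
    f,cx,cy,T=c; d=T[:3,:3]@np.array([(u-cx)/f,-(v-cy)/f,-1]); o=T[:3,3]
    return o+d*(z-o[2])/d[2]
def proj(c,P):
    f,cx,cy,T=c; q=(np.asarray(P)-T[:3,3])@T[:3,:3]
    return np.stack([cx+f*q[...,0]/-q[...,2],cy-f*q[...,1]/-q[...,2]],-1)
def crop(im,x0,y0,w,h,s,fn): cv2.imwrite(fn,cv2.resize(im[y0:y0+h,x0:x0+w,::-1],None,fx=s,fy=s,interpolation=cv2.INTER_CUBIC))
E
python3 - <<'E'
from h import *
im=cv2.imread('pics/top0.png')[:,:,::-1]
crop(im,140,180,310,165,2.58,'pics/top0c.png')
c=cam('top')
for n,u,v,z in [('hob TL',153,214,0),('TR',384,213,0),('BL',147,332,0),('BR',388,333,0),('bottle base',175,194,0),('mill base',405,207,0)]: print(n,pix2(c,u,v,z))
E
```

```text
hob TL [0.62942733 0.4213491  0.        ]
TR [ 0.65518339 -0.27721061  0.        ]
BL [0.2807722  0.39795136 0.        ]
BR [ 0.2999417  -0.28952394  0.        ]
bottle base [0.69479914 0.36153768 0.        ]
mill base [ 0.67617686 -0.34095511  0.        ]
```

View pics/top0c.png

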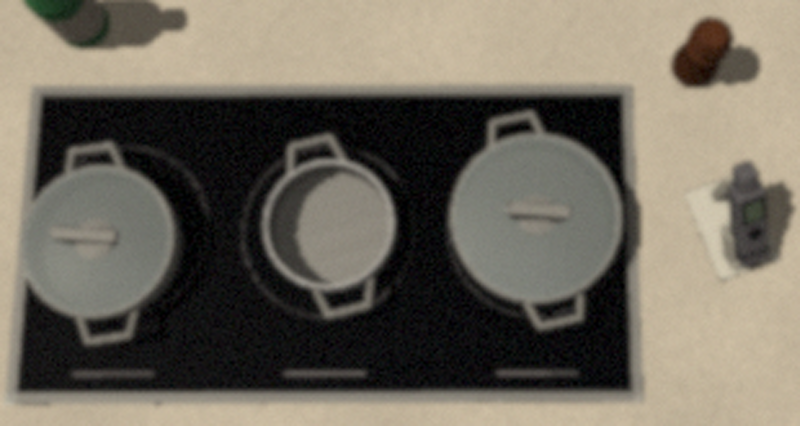

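```bash
python3 - <<'E'
from h import *
c=cam('top'); s=2.58
def P(u,v,z): return pix2(c,140+u/s,180+v/s,z)
for n,u,v,z in [('m rim',99,241,.06),('m bar L',52,234,.104),('m bar R',116,238,.104),('m h top',93,145,.045),('m h bot',106,341,.045),
 ('l rim',536,217,.06),('l bar L',510,209,.104),('l bar R',568,213,.104),('l h top',513,115,.045),('l h bot',558,326,.045),
 ('s rim',330,224,.057),('s h top',314,138,.045),('s h bot',345,314,.045),
 ('tail',743,165,.15),('nose',758,264,.04),('base corner TL',690,192,.008),('base corner BL',722,280,.008)]: print(n,P(u,v,z).round(4))
# predicted seat: solve yaw/pos later with wrist
E
```

```text
m rim [0.4435 0.3066 0.06  ]
m bar L [0.4434 0.3424 0.104 ]
m bar R [0.4413 0.2748 0.104 ]
m h top [0.5532 0.3293 0.045 ]
m h bot [0.3374 0.2926 0.045 ]
l rim [ 0.4851 -0.1677  0.06  ]
l bar L [ 0.4855 -0.138   0.104 ]
l bar R [ 0.4832 -0.1993  0.104 ]
l h top [ 0.6031 -0.1402  0.045 ]
l h bot [ 0.369  -0.1947  0.045 ]
s rim [0.4706 0.0571 0.057 ]
s h top [0.5693 0.0824 0.045 ]
s h bot [0.3745 0.0365 0.045 ]
tail [ 0.531  -0.3746  0.15  ]
nose [ 0.444  -0.4139  0.04  ]
base corner TL [ 0.5283 -0.3456  0.008 ]
base corner BL [ 0.4289 -0.3807  0.008 ]
```

```bash
python3 -m creep '0 0 0 0 0 0.166 1;0 0 0 0 0 0.166 1;0 0 0 0 0 0.166 1;0 0 0 0 0 0.166 1;0 0 0 0 0 0.166 1;0 0 0 0 0 0.166 1;0 0 0 0 0 0.166 1;0 0 0 0 0 0.163 1' && python3 -m creep '-3.2 4.4 0 0 0 0 1;-3.2 4.4 0 0 0 0 1;-3.2 4.4 0 0 0 0 1;-3.2 4.4 0 0 0 0 1;-3.2 4.4 0 0 0 0 1;-3.2 4.4 0 0 0 0 1;-3.2 4.4 0 0 0 0 1;0 0 0 0 0 0 1'
cat >>h.py <<'E'
def left(pos,rpy):
    "remaining: rotation vector (tool axes) and shift in cm in current tool axes and in target axes"
    o=manip.get_obs(); A=R.from_euler('xyz',o['tcp_rot'],degrees=True); B=R.from_euler('xyz',rpy,degrees=True)
    d=(np.array(pos)-o['ee_pos'])*100
    print('t',round(o['time_s'],2),'rot',(A.inv()*B).as_rotvec().round(3),'shift now',A.inv().apply(d).round(2),'shift after',B.inv().apply(d).round(2))
E
python3 - <<'E'
from h import *
o=manip.get_obs(); im=manip.get_image('wrist'); print(o['ee_pos'],o['tcp_rot'],o['time_s'])
cv2.imwrite('pics/w1.png',im[:,:,::-1])
E
```

```text
time_s: 1.15
ee_pos: [0.1338, 0.5333, 0.2528]
tcp_rot: [-180.0, 0.1, 89.7]
ft_force: [0.5, -0.1, -0.6]
grip_width: 0.0851
finger_force: 0.0
time_s: 2.15
ee_pos: [0.4442, 0.3069, 0.2523]
tcp_rot: [-180.0, 0.1, 89.7]
ft_force: [-0.4, 0.1, 0.8]
grip_width: 0.0858
finger_force: 0.0
[0.44421876 0.30689346 0.25232821] [-1.79953324e+02  8.36434203e-02  8.96634034e+01] 2.15
```

View pics/w1.png

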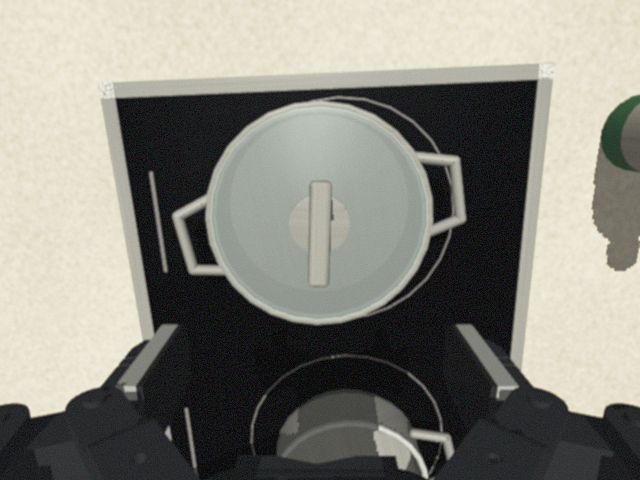

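The wrist view shows the m lid's bar from (320,182) to (318,286), its rim centred at about (319,213), and the handles at about (180,243) and (463,188).

```bash
python3 - <<'E'
from h import *
c=cam('wrist')
a=pix2(c,320,182,.107);b=pix2(c,318,286,.107);m=(a+b)/2
print(a,b,m,np.linalg.norm(a-b),'yaw',np.degrees(np.arctan2(*(b-a)[[1,0]])))
ring=[pix2(c,u,v,.058) for u,v in [(206,213),(433,213),(319,101),(319,325)]]
print(np.array(ring).round(4))
h1=pix2(c,180,243,.045);h2=pix2(c,463,188,.045);print('pan from handles',(h1+h2)/2,h1,h2)
left([m[0],m[1],.102-.003],[180,0,90])
E
```

```text
[0.44508525 0.3459348  0.107     ] [0.44370006 0.27799709 0.107     ] [0.44439265 0.31196595 0.107     ] 0.06795182904472409 yaw -91.16804913669249
[[0.3612 0.3169 0.058 ]
 [0.5289 0.3163 0.058 ]
 [0.4448 0.3948 0.058 ]
 [0.4445 0.2256 0.058 ]]
pan from handles [0.44459807 0.31153685 0.045     ] [0.33553315 0.29030508 0.045     ] [0.553663   0.33276863 0.045     ]
t 2.2 rot [-0.002  0.    -0.003] shift now [ 0.38  0.19 15.35] shift after [ 0.37  0.17 15.35]
```

```bash
python3 -m creep '0.4 0.1 3.8 0 0 0 1;0 0 3.8 0 0 0 1;0 0 3.8 0 0 0 1;0 0 2.5 0 0 0 1;0 0 1.4 0 0 0 1;0 0 0 0 0 0 1' && python3 -m creep '0 0 0 0 0 0 0;0 0 0 0 0 0 0;0 0 0 0 0 0 0;0 0 0 0 0 0 0;0 0 0 0 0 0 0;0 0 0 0 0 0 0'
```

```text
time_s: 2.95
ee_pos: [0.4417, 0.3138, 0.0995]
tcp_rot: [-179.9, 0.0, 90.1]
ft_force: [0.1, 1.5, 0.2]
grip_width: 0.0853
finger_force: 0.0
time_s: 3.7
ee_pos: [0.4437, 0.3138, 0.1011]
tcp_rot: [179.9, -0.1, 90.0]
ft_force: [1.6, 0.4, 2.3]
grip_width: 0.0128
finger_force: 58.5
```

```bash
python3 -m creep '0 0 -1 0 0 0 0;0 0 -2 0 0 0 0;0 0 -3 0 0 0 0;0 0 -2 0 0 0 0;0.4 -2 0 0 0 0 0;0.8 -4 0 0 0 0 0;0.8 -4 0 0 0 0 0;0.8 -4 0 0 0 0 0' && python3 -m creep '0.8 -4 0 0 0 0 0;0.8 -4 0 0 0 0 0;0.8 -3 0 0 0 0 0;0.4 -1.4 1 0 0 0 0;0 0 3 0 0 0 0;0 0 4 0 0 0 0;0 0 3 0 0 0 0;0 0 1.2 0 0 0 0'
```

```text
time_s: 4.7
ee_pos: [0.2992, 0.3406, 0.1781]
tcp_rot: [-179.7, 0.2, 90.0]
ft_force: [0.8, 0.6, -2.7]
grip_width: 0.0131
finger_force: 58.7
time_s: 5.7
ee_pos: [0.1773, 0.367, 0.0548]
tcp_rot: [-179.8, 0.3, 90.0]
ft_force: [0.5, 0.5, -2.9]
grip_width: 0.0133
finger_force: 58.8
```

```bash
python3 -m creep '0 0 0.15 0 0 0 0;0 0 0.1 0 0 0 0;0 0 0 0 0 0 0' ; python3 -m creep '0 0 0.1 0 0 0 0;0 0 0 0 0 0 0'
```

```text
time_s: 6.08
ee_pos: [0.1794, 0.3703, 0.0571]
tcp_rot: [179.9, -0.1, 90.0]
ft_force: [0.7, 1.3, -2.7]
grip_width: 0.0129
finger_force: 58.8
time_s: 6.32
ee_pos: [0.179, 0.3697, 0.0551]
tcp_rot: [180.0, -0.0, 90.0]
ft_force: [-0.2, -0.4, -2.9]
grip_width: 0.0129
finger_force: 58.8
```

```bash
python3 -m creep '0 0 0.15 0 0 0 0;0 0 0.1 0 0 0 0;0 0 0 0 0 0 0' ; python3 -m creep '0 0 0.1 0 0 0 0;0 0 0 0 0 0 0';python3 -m creep '0 0 0.1 0 0 0 0;0 0 0 0 0 0 0'
```

```text
time_s: 6.7
ee_pos: [0.1788, 0.3695, 0.0523]
tcp_rot: [-180.0, 0.0, 90.0]
ft_force: [-0.8, 0.5, -1.6]
grip_width: 0.0129
finger_force: 59.0
time_s: 6.95
ee_pos: [0.1789, 0.3696, 0.0522]
tcp_rot: [180.0, -0.0, 90.0]
ft_force: [-2.8, -2.6, 6.1]
grip_width: 0.0131
finger_force: 59.8
time_s: 7.2
ee_pos: [0.1789, 0.3697, 0.0521]
tcp_rot: [180.0, -0.0, 90.0]
ft_force: [-3.1, -5.6, 11.9]
grip_width: 0.0128
finger_force: 60.6
```

```bash
python3 -m creep '0 0 -0.15 0 0 0 0;0 0 0 0 0 0 0.6;0 0 0 0 0 0 1;0 0 0 0 0 0 1;0 0 -2 0 0 0 1;0 0 -5 0 0 0 1;0 0 -6 0 0 0 1;0 0 -6 0 0 0 1' && python3 -m creep '-4.8 2.8 0 0 0 0 1;-4.8 2.8 0 0 0 0 1;-4.8 2.8 0 0 0 0 1;-4.8 2.8 0 0 0 0 1;-4.8 2.8 0 0 0 0 1;-4.8 2.8 0 0 0 0 1' && python3 -m creep '-4.8 2.8 0 0 0 0 1;-4.8 2.8 0 0 0 0 1;-4.8 2.8 0 0 0 0 1;-4.8 2.8 0 0 0 0 1;-4.8 2.8 0 0 0 0 1;0 0 0 0 0 0 1;0 0 0 0 0 0 1'
python3 - <<'E'
from h import *
o=manip.get_obs(); im=manip.get_image('wrist'); print(o['ee_pos'],o['tcp_rot'],o['time_s'])
cv2.imwrite('pics/w2.png',im[:,:,::-1])
cv2.imwrite('pics/top1.png',manip.get_image('top')[:,:,::-1])
E
```

```text
time_s: 8.2
ee_pos: [0.1787, 0.3693, 0.2434]
tcp_rot: [180.0, -0.0, 90.0]
ft_force: [0.1, 0.8, -0.7]
grip_width: 0.0853
finger_force: 0.0
time_s: 8.95
ee_pos: [0.3476, 0.0798, 0.242]
tcp_rot: [179.9, -0.0, 90.0]
ft_force: [1.2, 0.0, 0.1]
grip_width: 0.0857
finger_force: 0.0
time_s: 9.82
ee_pos: [0.4866, -0.1583, 0.2413]
tcp_rot: [-179.9, -0.1, 90.0]
ft_force: [-1.0, 0.1, -0.1]
grip_width: 0.0853
finger_force: 0.0
[ 0.48663625 -0.15828394  0.24129855] [-1.79940544e+02 -6.15218145e-02  8.99823609e+01] 9.825
```

View pics/w2.png

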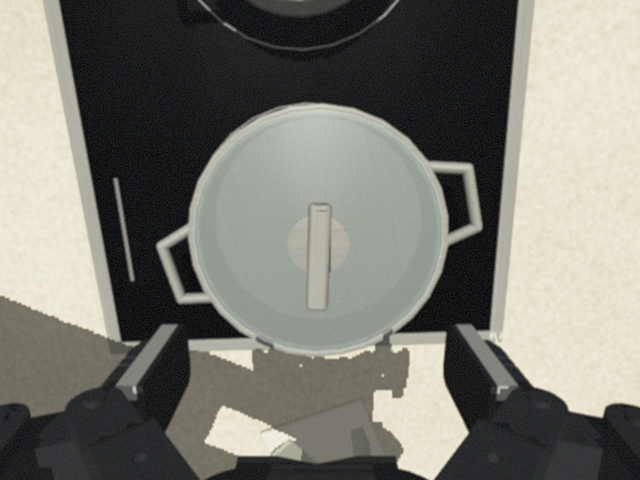

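The large lid's bar runs from (320,205) to (317,309), with the rim centred at about (319,228) and the handles at about (168,270) and (477,198).

```bash
python3 - <<'E'
from h import *
c=cam('wrist')
a=pix2(c,320,205,.107);b=pix2(c,317,309,.107);m=(a+b)/2
print(m,np.linalg.norm(a-b),'yaw',np.degrees(np.arctan2(*(b-a)[[1,0]])))
h1=pix2(c,168,270,.045);h2=pix2(c,477,198,.045);print('pan from handles',(h1+h2)/2,h1,h2)
print(np.array([pix2(c,u,v,.058) for u,v in [(188,228),(448,228),(319,102),(319,355)]]).round(4))
left([m[0],m[1],.101],[180,0,90])
E
```

```text
[ 0.48809422 -0.16565479  0.107     ] 0.06735191885687031 yaw -91.43659994471165
pan from handles [ 0.48869402 -0.16636829  0.045     ] [ 0.37210032 -0.19451261  0.045     ] [ 0.60528771 -0.13822396  0.045     ]
[[ 0.3943 -0.158   0.058 ]
 [ 0.5818 -0.1578  0.058 ]
 [ 0.4885 -0.0719  0.058 ]
 [ 0.489  -0.2609  0.058 ]]
t 9.93 rot [ 0.    -0.     0.001] shift now [-0.82  0.15 14.1 ] shift after [-0.81  0.16 14.1 ]
```

```bash
python3 -m creep '-0.8 0.15 3.8 0 0 0 1;0 0 3.8 0 0 0 1;0 0 3 0 0 0 1;0 0 2.2 0 0 0 1;0 0 1.2 0 0 0 1;0 0 0 0 0 0 1' && python3 -m creep '0 0 0 0 0 0 0;0 0 0 0 0 0 0;0 0 0 0 0 0 0;0 0 0 0 0 0 0;0 0 0 0 0 0 0;0 0 0 0 0 0 0'
```

```text
time_s: 10.68
ee_pos: [0.4879, -0.1657, 0.1016]
tcp_rot: [-180.0, -0.0, 90.1]
ft_force: [0.6, 0.0, -0.6]
grip_width: 0.0856
finger_force: 0.0
time_s: 11.42
ee_pos: [0.4888, -0.1667, 0.1023]
tcp_rot: [179.9, 0.0, 90.0]
ft_force: [1.0, 0.4, 2.9]
grip_width: 0.0129
finger_force: 58.6
```

```bash
python3 -m creep '0 0 -1 0 0 0 0;0 0 -2 0 0 0 0;0 0 -3 0 0 0 0;0 0 -2 0 0 0 0;-0.8 -1.8 0 0 0 0 0;-1.6 -3.6 0 0 0 0 0;-1.6 -3.6 0 0 0 0 0;-1.6 -3.6 0 0 0 0 0' && python3 -m creep '-1.6 -3.6 0 0 0 0 0;-1.6 -3.6 0 0 0 0 0;-1.6 -3.6 0 0 0 0 0;-1.6 -3.6 0 0 0 0 0;-1.6 -3.6 0 0 0 0 0;-0.8 -1.2 1 0 0 0 0;0 0 3 0 0 0 0;0 0 4 0 0 0 0' && python3 -m creep '0 0 3 0 0 0 0;0 0 1.5 0 0 0 0;0 0 0.1 0 0 0 0;0 0 0 0 0 0 0'
```

```text
time_s: 12.42
ee_pos: [0.3594, -0.2223, 0.1799]
tcp_rot: [-179.8, -0.1, 90.0]
ft_force: [-0.1, -0.3, -2.5]
grip_width: 0.0127
finger_force: 58.6
time_s: 13.42
ee_pos: [0.1691, -0.3101, 0.1004]
tcp_rot: [-180.0, 0.0, 89.9]
ft_force: [-0.1, -1.4, -3.3]
grip_width: 0.0125
finger_force: 58.8
time_s: 13.92
ee_pos: [0.1704, -0.3109, 0.0564]
tcp_rot: [180.0, 0.1, 90.0]
ft_force: [-0.1, 0.3, -3.0]
grip_width: 0.013
finger_force: 58.8
```

```bash
python3 -m creep '0 0 0.15 0 0 0 0;0 0 0 0 0 0 0' ; python3 -m creep '0 0 0.1 0 0 0 0;0 0 0 0 0 0 0';python3 -m creep '0 0 0.1 0 0 0 0;0 0 0 0 0 0 0'
```

```text
time_s: 14.18
ee_pos: [0.1705, -0.3107, 0.0547]
tcp_rot: [180.0, 0.0, 90.0]
ft_force: [0.9, 0.4, -2.6]
grip_width: 0.0127
finger_force: 58.8
time_s: 14.42
ee_pos: [0.1705, -0.3107, 0.0535]
tcp_rot: [180.0, 0.0, 90.0]
ft_force: [-0.4, 0.3, -2.4]
grip_width: 0.013
finger_force: 58.9
time_s: 14.68
ee_pos: [0.1705, -0.3108, 0.0533]
tcp_rot: [180.0, 0.0, 90.0]
ft_force: [-0.4, 3.8, 4.9]
grip_width: 0.0127
finger_force: 59.8
```

```bash
python3 -m creep '0 0 -0.1 0 0 0 0;0 0 0 0 0 0 0.6;0 0 0 0 0 0 1;0 0 0 0 0 0 1;0 0 -3 0 0 0 1;0 0 -6 0 0 0 1;0 0 -6 0 0 0 1;0 0 -6 0 0 0 1' && python3 -m creep '-1.2 4.8 0 0 0 0 1;-1.2 4.8 0 0 0 0 1;-1.2 4.8 0 0 0 0 1;-1.2 4.8 0 0 0 0 1;-1.2 4.8 0 0 0 0 1;-1.2 4.8 0 0 0 0 1;-1.2 4.8 0 0 0 0 1;0 0 0 0 0 0 1' && python3 -m creep '0 0 0 0 0 0.154 1;0 0 0 0 0 0.154 1;0 0 0 0 0 0.154 1;0 0 0 0 0 0.154 1;0 0 0 0 0 0.154 1;0 0 0 0 0 0.154 1;0 0 0 0 0 0.154 1;0 0 0 0 0 0.154 1'
python3 - <<'E'
from h import *
o=manip.get_obs(); im=manip.get_image('wrist'); print(o['ee_pos'],o['tcp_rot'],o['time_s'],o['q'])
cv2.imwrite('pics/w3.png',im[:,:,::-1])
E
```

```text
time_s: 15.68
ee_pos: [0.1702, -0.3103, 0.2652]
tcp_rot: [180.0, 0.0, 90.0]
ft_force: [1.3, -0.7, 0.1]
grip_width: 0.0853
finger_force: 0.0
time_s: 16.68
ee_pos: [0.5087, -0.3945, 0.2596]
tcp_rot: [-179.8, -0.2, 90.1]
ft_force: [-0.4, 0.3, -1.3]
grip_width: 0.0854
finger_force: 0.0
time_s: 17.68
ee_pos: [0.5052, -0.3945, 0.2637]
tcp_rot: [180.0, 0.0, 19.1]
ft_force: [-0.6, 1.0, 0.3]
grip_width: 0.0853
finger_force: 0.0
[ 0.50517777 -0.39448429  0.26374613] [1.79992649e+02 1.50521582e-02 1.90739377e+01] 17.675 [-4.30438507e+01  1.66798545e+01  6.37451888e+01 -1.69789488e-02
  9.95754980e+01  2.78793863e+01]
```

View pics/w3.png

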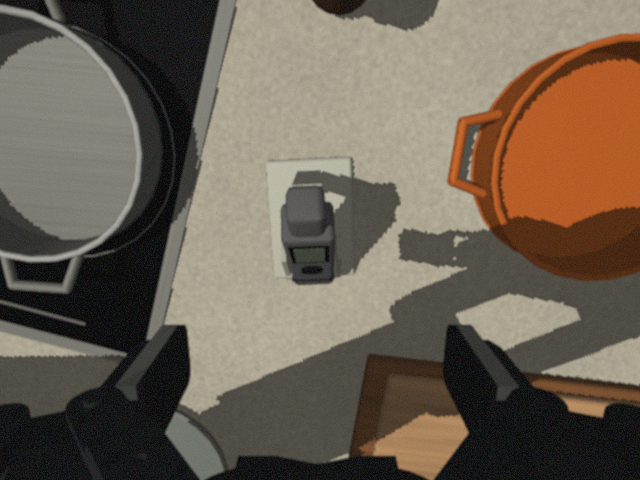

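```bash
python3 - <<'E'
from h import *
im=cv2.imread('pics/w3.png')[:,:,::-1]; crop(im,255,145,150,145,4,'pics/w3c.png')
E
```

```text
(no output)
```

View pics/w3c.png

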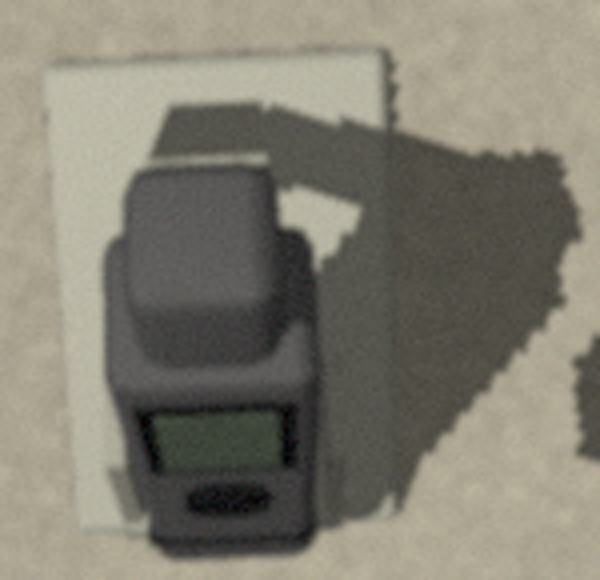

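```bash
python3 - <<'E'
from h import *
from scipy.optimize import least_squares
c=cam('wrist',dict(ee_pos=np.array([0.50517777,-0.39448429,0.26374613]),tcp_rot=[180,0.015,19.07]))
px=np.array([(45,65),(385,50),(82,525),(395,510),(201,236)])/4+[255,145]
L=np.array([(-54,-37.5,8),(-54,37.5,8),(54,-37.5,8),(54,37.5,8),(-70*np.cos(np.radians(55)),0,84+70*np.sin(np.radians(55)))])/1e3
def W(p,L): return R.from_euler('z',p[2]).apply(L)+[p[0],p[1],0]
for sel in ([0,1,2,3],[0,1,2,3,4]):
  f=lambda p:(proj(c,W(p,L[sel]))-px[sel]).ravel()
  for y in (-2.8,.34):
    r=least_squares(f,[.49,-.4,y]); print(sel,r.x[:2],np.degrees(r.x[2]),r.cost,r.fun.round(1))
    p=r.x
    if r.cost<100:
      g=W(p,np.array([-.030*np.cos(np.radians(55)),0,.084+.030*np.sin(np.radians(55))])); print('grip',g)
      print('tail pred',((proj(c,W(p,L[4]))-[255,145])*4).round())
      left(g+[0,0,.003],[180,0,np.degrees(p[2])+180])
E
```

```text
[0, 1, 2, 3] [ 0.4945809  -0.39389165] -158.26054267931457 14.385942407304144 [-1.6 -1.7  1.4 -2.2 -1.4  2.3  1.6  2.5]
grip [ 0.51056438 -0.3875183   0.10857456]
tail pred [204. 224.]
t 17.73 rot [ 0.    0.   -0.05] shift now [ 0.74 -0.49 15.21] shift after [ 0.76 -0.45 15.22]
[0, 1, 2, 3] [ 0.4945809  -0.39389165] -158.26053795410309 14.385942407281485 [-1.6 -1.7  1.4 -2.2 -1.4  2.3  1.6  2.5]
grip [ 0.51056438 -0.3875183   0.10857456]
tail pred [204. 224.]
t 17.73 rot [ 0.    0.   -0.05] shift now [ 0.74 -0.49 15.21] shift after [ 0.76 -0.45 15.22]
[0, 1, 2, 3, 4] [ 0.49389691 -0.39398289] -158.17212999792932 17.511008996744486 [-1.8 -0.9  1.2 -1.5 -1.4  3.1  1.5  3.1  0.4 -1.9]
grip [ 0.50987053 -0.38758488  0.10857456]
tail pred [203. 228.]
t 17.73 rot [ 0.     0.    -0.051] shift now [ 0.67 -0.51 15.21] shift after [ 0.69 -0.47 15.22]
[0, 1, 2, 3, 4] [ 0.49389691 -0.39398289] -158.17212529551895 17.51100899671149 [-1.8 -0.9  1.2 -1.5 -1.4  3.1  1.5  3.1  0.4 -1.9]
grip [ 0.50987053 -0.38758488  0.10857456]
tail pred [203. 228.]
t 17.73 rot [ 0.     0.    -0.051] shift now [ 0.67 -0.51 15.21] shift after [ 0.69 -0.47 15.22]
```

```bash
python3 -m creep '0.7 -0.5 0 0 0 -0.05 1;0 0 4 0 0 0 1;0 0 4 0 0 0 1;0 0 3 0 0 0 1;0 0 2.2 0 0 0 1;0 0 1.2 0 0 0 1;0 0 0.8 0 0 0 1;0 0 0 0 0 0 1'
python3 - <<'E'
from h import *
o=manip.get_obs();print(o['ee_pos'],o['tcp_rot'],o['ft_force']); im=manip.get_image('wrist'); cv2.imwrite('pics/w4.png',im[:,:,::-1])
left([.5102,-.3875,.1116],[180,0,21.8])
E
```

```text
time_s: 18.73
ee_pos: [0.5113, -0.3874, 0.1114]
tcp_rot: [-180.0, -0.0, 22.3]
ft_force: [-0.5, 0.3, 0.1]
grip_width: 0.0852
finger_force: 0.0
[ 0.51133676 -0.38739675  0.111398  ] [-1.79998412e+02 -6.15397840e-03  2.23262425e+01] [-0.50615525  0.25144994  0.06835291]
t 18.77 rot [ 0.001 -0.001  0.009] shift now [-0.12 -0.07  0.05] shift after [-0.12 -0.07  0.05]
```

View pics/w4.png

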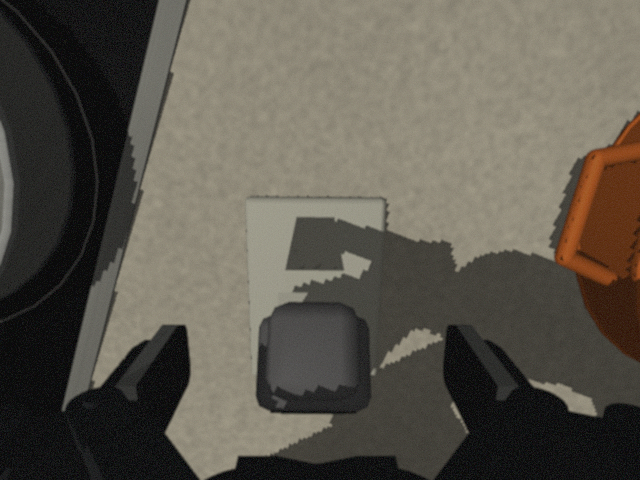

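The thermometer tail at (314,355) is centred between the fingers, and the base edge is square to the view. Closing and lifting.

```bash
python3 -m creep '0 0 0 0 0 0 0;0 0 0 0 0 0 0;0 0 0 0 0 0 0;0 0 0 0 0 0 0;0 0 0 0 0 0 0' && python3 -m creep '0 0 -1 0 0 0 0;0 0 -2 0 0 0 0;0 0 -3 0 0 0 0;0 0 -4 0 0 0 0;0 0 -4 0 0 0 0;0 0 -3 0 0 0 0;0 0 0 0 0 0 0'
python3 - <<'E'
from h import *
print(manip.get_obs()['q'])
for n in('top','wrist'): cv2.imwrite(f'pics/{n}5.png',manip.get_image(n)[:,:,::-1])
E
```

```text
time_s: 19.4
ee_pos: [0.5114, -0.3876, 0.112]
tcp_rot: [180.0, -0.0, 22.3]
ft_force: [-0.2, -0.1, 3.2]
grip_width: 0.0336
finger_force: 59.9
time_s: 20.27
ee_pos: [0.5122, -0.3883, 0.2865]
tcp_rot: [179.5, -0.2, 22.3]
ft_force: [0.0, -0.0, -1.0]
grip_width: 0.0332
finger_force: 59.8
[-4.22179875e+01  1.65281384e+01  6.13833661e+01  7.16181169e-03
  1.01574023e+02  2.55018635e+01]
```

View pics/top5.png

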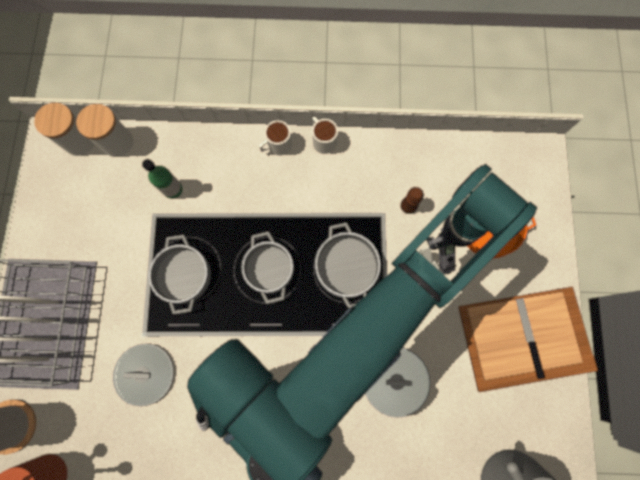

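```bash
python3 -m creep '0.7 -5.4 0 0 0 0 0;0.7 -5.4 0 0 0 0 0;0.7 -5.4 0 0 0 0 0;0.7 -5.4 0 0 0 0 0;0.7 -5.4 0 0 0 0 0;0.7 -5.4 0 0 0 0 0;0.7 -5.3 0 0 0 0 0;0.7 -5.1 0 0 0 0 0' && python3 -m creep '0 0 0 0 0 0 0;0 0 0 0 0 0 0'
python3 - <<'E'
from h import *
o=manip.get_obs(); np.save('o6.npy',np.r_[o['ee_pos'],o['tcp_rot']]); print(o['ee_pos'],o['tcp_rot'])
cv2.imwrite('pics/w6.png',manip.get_image('wrist')[:,:,::-1])
E
```

```text
time_s: 21.38
ee_pos: [0.3992, 0.0314, 0.2789]
tcp_rot: [-179.9, 0.2, 22.3]
ft_force: [0.4, 0.8, -0.6]
grip_width: 0.0331
finger_force: 60.0
time_s: 21.62
ee_pos: [0.4003, 0.0297, 0.2797]
tcp_rot: [-180.0, 0.2, 22.3]
ft_force: [-0.4, 0.1, -0.9]
grip_width: 0.0333
finger_force: 60.4
[0.40034383 0.02968382 0.27974753] [-1.79960433e+02  1.51967163e-01  2.23074434e+01]
```

View pics/w6.png

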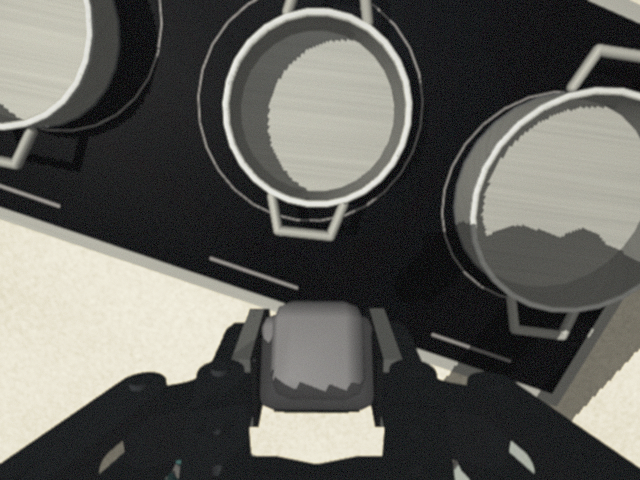

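The small pan's rim spans columns 223–412 and rows 9–208, so its centre is about (317.5,108). The thermometer sits straight in the grip.

```bash
python3 - <<'E'
from h import *
v=np.load('o6.npy'); c=cam('wrist',dict(ee_pos=v[:3],tcp_rot=v[3:]))
P=np.array([pix2(c,*p,.057) for p in [(223,108),(412,108),(317.5,9),(317.5,208)]]);print(P.round(4),P.mean(0))
for n,m in (('m',(.4446,.3113)),('s',P.mean(0)[:2]),('l',(.4885,-.166))):
    w=np.radians(22.2);h=np.array([np.cos(w),np.sin(w)])
    print(n); left(np.r_[np.array(m)-.0017*h,.2665],[180,0,22.2]); left(np.r_[np.array(m)-.085*h,.28],[180,0,22.2])
E
```

```text
[[ 0.45    0.126   0.057 ]
 [ 0.5039 -0.0054  0.057 ]
 [ 0.5385  0.0856  0.057 ]
 [ 0.4065  0.0313  0.057 ]] [0.47474104 0.05938054 0.057     ]
m
t 21.68 rot [-0.001  0.002  0.001] shift now [ 14.58 -24.45   1.33] shift after [ 14.56 -24.46   1.35]
t 21.68 rot [-0.001  0.002  0.001] shift now [  6.24 -24.45   0.  ] shift after [  6.23 -24.46   0.  ]
s
t 21.68 rot [-0.001  0.002  0.001] shift now [7.83 0.01 1.33] shift after [7.83 0.01 1.35]
t 21.68 rot [-0.001  0.002  0.001] shift now [-0.5   0.01  0.  ] shift after [-0.5   0.01  0.  ]
l
t 21.68 rot [-0.001  0.002  0.001] shift now [ 0.58 21.39  1.34] shift after [ 0.59 21.39  1.35]
t 21.68 rot [-0.001  0.002  0.001] shift now [-7.750e+00  2.139e+01  1.000e-02] shift after [-7.74 21.39  0.  ]
```

```bash
python3 -m creep '1.2 -4.9 0 0 0 0 0;1.2 -4.9 0 0 0 0 0;1.2 -4.9 0 0 0 0 0;1.2 -4.9 0 0 0 0 0;1.4 -4.9 0 0 0 0 0;0 0 0 0 0 0 0;0 0 0 0 0 0 0'
python3 - <<'E'
from h import *
o=manip.get_obs(); np.save('o7.npy',np.r_[o['ee_pos'],o['tcp_rot']]); print(o['ee_pos'],o['tcp_rot'])
cv2.imwrite('pics/w7.png',manip.get_image('wrist')[:,:,::-1])
E
```

```text
time_s: 22.55
ee_pos: [0.3661, 0.279, 0.2805]
tcp_rot: [179.9, 0.1, 22.2]
ft_force: [0.0, 0.6, -1.2]
grip_width: 0.0332
finger_force: 60.8
[0.36607305 0.27896426 0.28053114] [1.79941691e+02 9.26070884e-02 2.21809688e+01]
```

View pics/w7.png

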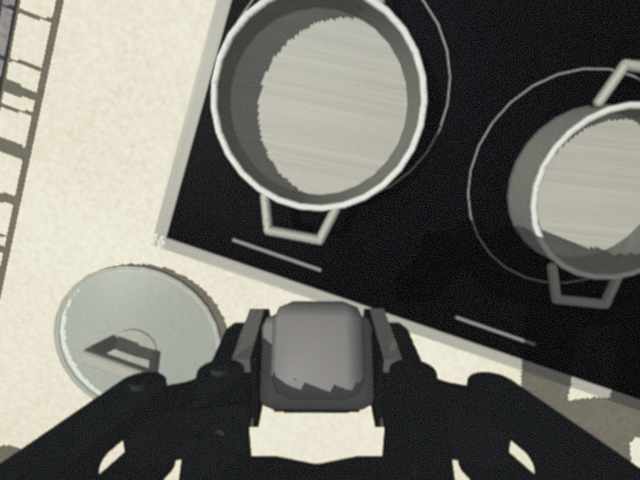

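```bash
python3 - <<'E'
from h import *
v=np.load('o7.npy'); c=cam('wrist',dict(ee_pos=v[:3],tcp_rot=v[3:]))
t=np.linspace(0,2*np.pi,360)
for m in [(.4446,.3113)]:
    r=proj(c,np.c_[m[0]+.08*np.cos(t),m[1]+.08*np.sin(t),0*t+.057]); print(r.min(0),r.max(0))
print(pix2(c,319,211,.057)+.08*np.array([np.cos(.387),np.sin(.387),0]), (pix2(c,211,93,.057)+pix2(c,427,93,.057))/2)
w=np.radians(22.2);h=np.array([np.cos(w),np.sin(w)])
left(np.r_[np.array([.4446,.3113])-.0017*h,.2665],[180,0,22.2])
E
```

```text
[208.87479228 -15.74422879] [422.19588895 209.82193194]
[0.4447321  0.30842648 0.057     ] [0.45343654 0.31210802 0.057     ]
t 22.6 rot [ 0.001  0.001 -0.001] shift now [ 8.33 -0.07  1.42] shift after [ 8.33 -0.06  1.43]
```

```bash
python3 -m creep '2 0 0.4 0 0 0 0;3 0.1 0.5 0 0 0 0;2.3 0 0.5 0 0 0 0;1 0 0 0 0 0 0;0 0 0 0 0.153 0 0;0 0 0 0 0.153 0 0;0 0 0 0 0.153 0 0;0 0 0 0 0.152 0 0' && python3 -m creep '0 0 0 0 0 0 0;0 0 0 0 0 0 0'
cat >>h.py <<'E'
def lens(t=None,z=None,tilt=True):
    o=manip.get_obs(); A=R.from_euler('xyz',o['tcp_rot'],degrees=True)
    a=A.apply([-.5736,0,.8192]); p=o['ee_pos']+A.apply([0,0,.003])+.106*a
    print('t',round(o['time_s'],2),'lens',p.round(4),'axis',a.round(3),'hits floor',(p+a*(p[2]-.008)/-a[2]).round(4))
    if t is not None: print('shift cm',(A.inv().apply(np.r_[t,.158]-p)*100).round(2))
E
python3 - <<'E'
from h import *
lens([.445,.3095]); print(manip.get_obs()['q'])
E
```

```text
time_s: 23.6
ee_pos: [0.4425, 0.3093, 0.2684]
tcp_rot: [-180.0, -35.3, 22.2]
ft_force: [-0.2, 0.6, -1.0]
grip_width: 0.0332
finger_force: 60.8
time_s: 23.85
ee_pos: [0.4432, 0.3103, 0.2689]
tcp_rot: [-180.0, -35.0, 22.2]
ft_force: [-0.8, 0.7, -0.8]
grip_width: 0.0331
finger_force: 60.8
t 23.85 lens [0.4449 0.311  0.1604] axis [ 0.     0.001 -1.   ] hits floor [0.445  0.3111 0.008 ]
shift cm [-0.18  0.15  0.17]
[ 32.17705452 -17.72553598 103.48415232  -6.57836336  59.77362049
 101.51654826]
```

```bash
python3 -m creep '-0.2 0.1 0.2 0 0 0 0;0 0 0 0 0 0 0;0 0 0 0 0 0 0;0 0 0 0 0 0 0;0 0 0 0 0 0 0;0 0 0 0 0 0 0;0 0 0 0 0 0 0;0 0 0 0 0 0 0' >/dev/null && python3 -m creep '0 0 0 0 0 0 0;0 0 0 0 0 0 0;0 0 0 0 0 0 0;0 0 0 0 0 0 0;0 0 0 0 0 0 0;0 0 0 0 0 0 0;0 0 0 0 0 0 0;0 0 0 0 0 0 0' >/dev/null && python3 -m creep '0 0 0 0 0 0 0;0 0 0 0 0 0 0;0 0 0 0 0 0 0;0 0 0 0 0 0 0'
python3 - <<'E'
from h import *
im=manip.get_image('scene'); cv2.imwrite('pics/s8.png',im[:,:,::-1]); crop(im,330,60,200,200,3,'pics/s8c.png')
lens([.445,.3095]);lens([.4745,.059])
E
```

```text
time_s: 26.35
ee_pos: [0.4425, 0.3095, 0.2645]
tcp_rot: [-180.0, -35.0, 22.3]
ft_force: [0.2, 1.1, -1.6]
grip_width: 0.033
finger_force: 60.8
t 26.4 lens [0.4441 0.3101 0.1561] axis [ 0.  0. -1.] hits floor [0.4441 0.3101 0.008 ]
shift cm [ 0.16  0.09 -0.12]
t 26.4 lens [0.4441 0.3101 0.1561] axis [ 0.  0. -1.] hits floor [0.4441 0.3101 0.008 ]
shift cm [-5.38 24.39 -4.01]
```

View pics/s8c.png

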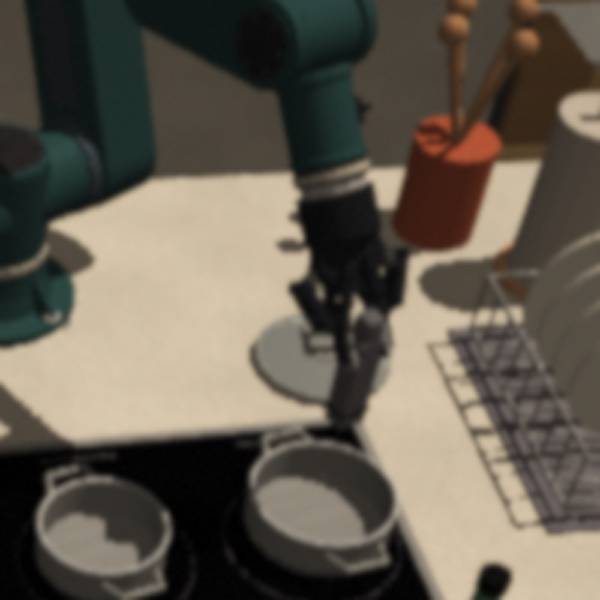

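```bash
python3 - <<'E'
from h import *
c=cam('scene')
print((proj(c,np.array([[.4446,.31,.158],[.4446,.31,.304],[.4446,.31,.008]]))-[330,60])*3)
E
```

```text
[[341.60513818 422.49577363]
 [371.63824144 312.19677674]
 [314.75862528 521.09176007]]
```

```bash
python3 -m creep '0 0 0 0 0 0 0;0 0 0 0 0 0 0;0 0 0 0 0 0 0;0 0 0 0 0 0 0;0 0 0 0 0 0 0;0 0 0 0 0 0 0' && python3 -m creep '-0.9 4 -0.6 0 0 0 0;-0.9 4.1 -0.7 0 0 0 0;-0.9 4.1 -0.7 0 0 0 0;-0.9 4.1 -0.7 0 0 0 0;-0.9 4.1 -0.7 0 0 0 0;-0.9 4 -0.6 0 0 0 0;0 0 0 0 0 0 0;0 0 0 0 0 0 0'
python3 - <<'E'
from h import *
o=manip.get_obs(); lens([.4745,.059]); np.save('o9.npy',np.r_[o['ee_pos'],o['tcp_rot']])
a=manip.get_image('wrist'); cv2.imwrite('pics/w9.png',a[:,:,::-1]); b=manip.get_image('top'); cv2.imwrite('pics/top9.png',b[:,:,::-1])
crop(b,140,180,310,165,2.58,'pics/top9c.png')
a=cv2.resize(a,(400,300));b=cv2.resize(b[180:345,140:450],(563,300))
cv2.imwrite('pics/j9.png',np.hstack([a,b])[:,:,::-1][:, :800])
E
```

```text
time_s: 27.15
ee_pos: [0.4425, 0.3094, 0.2646]
tcp_rot: [-180.0, -35.0, 22.3]
ft_force: [-0.5, -0.2, -1.3]
grip_width: 0.033
finger_force: 60.8
time_s: 28.15
ee_pos: [0.4728, 0.0582, 0.2663]
tcp_rot: [-180.0, -35.0, 22.2]
ft_force: [-0.0, 0.6, -0.9]
grip_width: 0.0332
finger_force: 61.0
t 28.15 lens [0.4744 0.0588 0.1579] axis [ 0.  0. -1.] hits floor [0.4744 0.0589 0.008 ]
shift cm [ 0.02 -0.01 -0.  ]
```

View pics/j9.png

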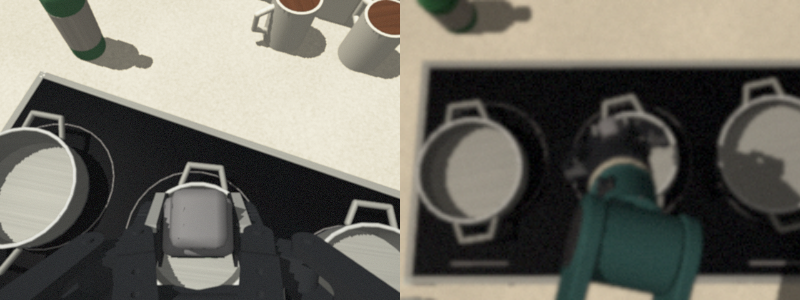

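```bash
H='0 0 0 0 0 0 0'; python3 -m creep '0 0 0 0 0 0 0;0 0 0 0 0 0 0;0 0 0 0 0 0 0;0 0 0 0 0 0 0;0 0 0 0 0 0 0;0 0 0 0 0 0 0;0 0 0 0 0 0 0;0 0 0 0 0 0 0' >/dev/null && python3 -m creep '0 0 0 0 0 0 0;0 0 0 0 0 0 0;0 0 0 0 0 0 0;0 0 0 0 0 0 0;0 0 0 0 0 0 0;0 0 0 0 0 0 0;0 0 0 0 0 0 0;0 0 0 0 0 0 0' >/dev/null && python3 -m creep '0 0 0 0 0 0 0;0 0 0 0 0 0 0;0 0 0 0 0 0 0;0 0 0 0 0 0 0;0 0 0 0 0 0 0;0 0 0 0 0 0 0;0 0 0 0 0 0 0;0 0 0 0 0 0 0'
cat >>h.py <<'E'
BOX={'pan_m':(142,232,72,84),'pan_s':(228,228,76,80),'pan_l':(306,220,84,92),'lid_m':(106,338,74,74),'lid_l':(362,345,74,74)}
def track(ref,img,names):
    for n in names:
        x,y,w,h=BOX[n]; q=25; x0,y0=max(x-q,0),max(y-q,0)
        r=cv2.matchTemplate(img[y0:min(y+h+q,480),x0:x+w+q],ref[y:min(y+h,480),x:x+w],cv2.TM_CCOEFF_NORMED)
        _,s,_,l=cv2.minMaxLoc(r); print(n,'moved px',l[0]+x0-x,l[1]+y0-y,'score',round(s,3))
E
python3 - <<'E'
from h import *
b=np.ascontiguousarray(manip.get_image('top')[:,:,::-1]); cv2.imwrite('pics/top10.png',b)
track(cv2.imread('pics/top5.png'),b,BOX)
lens([.4745,.059]);lens([.4885,-.166])
E
```

```text
time_s: 31.25
ee_pos: [0.4728, 0.0582, 0.2663]
tcp_rot: [-180.0, -35.0, 22.3]
ft_force: [1.0, -0.3, -2.6]
grip_width: 0.0332
finger_force: 61.0
pan_m moved px 0 0 score 0.998
pan_s moved px 0 0 score 0.577
pan_l moved px 0 0 score 0.845
lid_m moved px 0 0 score 0.996
lid_l moved px 25 25 score 0.534
t 31.3 lens [0.4744 0.0589 0.1579] axis [ 0.  0. -1.] hits floor [0.4744 0.0589 0.008 ]
shift cm [ 0.02 -0.01 -0.  ]
t 31.3 lens [0.4744 0.0589 0.1579] axis [ 0.  0. -1.] hits floor [0.4744 0.0589 0.008 ]
shift cm [-5.9  21.34 -4.16]
```

```bash
python3 -m creep '-1.2 4.2 -0.8 0 0 0 0;-1.2 4.3 -0.8 0 0 0 0;-1.2 4.3 -0.9 0 0 0 0;-1.2 4.3 -0.8 0 0 0 0;-1.1 4.2 -0.8 0 0 0 0;0 0 0 0 0 0 0;0 0 0 0 0 0 0;0 0 0 0 0 0 0'
python3 - <<'E'
from h import *
lens([.4885,-.166])
b=np.ascontiguousarray(manip.get_image('top')[:,:,::-1]); cv2.imwrite('pics/top11.png',b)
track(cv2.imread('pics/top5.png'),b,BOX)
E
python3 -m creep '0 0 0 0 0 0 0;0 0 0 0 0 0 0;0 0 0 0 0 0 0;0 0 0 0 0 0 0;0 0 0 0 0 0 0;0 0 0 0 0 0 0;0 0 0 0 0 0 0;0 0 0 0 0 0 0' >/dev/null && python3 -m creep '0 0 0 0 0 0 0;0 0 0 0 0 0 0;0 0 0 0 0 0 0;0 0 0 0 0 0 0;0 0 0 0 0 0 0;0 0 0 0 0 0 0;0 0 0 0 0 0 0;0 0 0 0 0 0 0' >/dev/null && python3 -m creep '0 0 0 0 0 0 0;0 0 0 0 0 0 0;0 0 0 0 0 0 0;0 0 0 0 0 0 0;0 0 0 0 0 0 0;0 0 0 0 0 0 0;0 0 0 0 0 0 0;0 0 0 0 0 0 0'
```

```text
time_s: 32.3
ee_pos: [0.487, -0.165, 0.2661]
tcp_rot: [180.0, -35.0, 22.4]
ft_force: [0.8, 1.1, -2.5]
grip_width: 0.0337
finger_force: 61.1
t 32.3 lens [ 0.4887 -0.1643  0.1577] axis [ 0.  0. -1.] hits floor [ 0.4887 -0.1643  0.008 ]
shift cm [-0.05  0.15 -0.07]
pan_m moved px 0 0 score 0.998
pan_s moved px 0 0 score 0.996
pan_l moved px 0 0 score 0.734
lid_m moved px 0 0 score 0.996
lid_l moved px 10 -3 score 0.589
time_s: 35.35
ee_pos: [0.487, -0.1661, 0.266]
tcp_rot: [-180.0, -35.0, 22.3]
ft_force: [-0.4, 0.3, -0.9]
grip_width: 0.0331
finger_force: 61.1
```

```bash
python3 -m creep '0 0 0 0 -0.153 0 0;0 0 0 0 -0.153 0 0;0 0 0 0 -0.153 0 0;0 0 0 0 -0.152 0 0;0 0 -2 0 0 0 0;0 0 0 0 0 0 0'
python3 - <<'E'
from h import *
left([.5114,-.3875,.2866],[180,0,22.2])
E
```

```text
time_s: 36.1
ee_pos: [0.4883, -0.166, 0.2875]
tcp_rot: [179.9, -0.2, 22.3]
ft_force: [-0.1, -0.1, -0.5]
grip_width: 0.0329
finger_force: 61.1
t 36.1 rot [ 0.002 -0.003  0.002] shift now [-6.28 21.36  0.11] shift after [-6.23 21.38  0.09]
```

```bash
python3 -m creep '-1.2 4.2 0 0 0 0 0;-1.3 4.3 0 0 0 0 0;-1.3 4.3 0 0 0 0 0;-1.3 4.3 0 0 0 0 0;-1.2 4.3 0 0 0 0 0;0 0 0 0 0 0 0;0 0 0 0 0 0 0;0 0 0 0 0 0 0'
python3 - <<'E'
from h import *
import time
left([.5114,-.3875,.1618],[180,0,22.25])
for i in range(3): manip.get_image('wrist'); left([.5114,-.3875,.1618],[180,0,22.25])
E
```

```text
time_s: 37.1
ee_pos: [0.5098, -0.387, 0.2864]
tcp_rot: [-180.0, -0.0, 22.3]
ft_force: [0.6, 0.2, -0.9]
grip_width: 0.0333
finger_force: 61.0
t 37.1 rot [-0.    -0.001  0.001] shift now [ 0.12  0.1  12.46] shift after [ 0.13  0.1  12.46]
t 37.15 rot [ 0.    -0.001  0.002] shift now [ 0.11  0.1  12.48] shift after [ 0.12  0.1  12.48]
t 37.2 rot [ 0.001 -0.001  0.002] shift now [ 0.1   0.09 12.48] shift after [ 0.11  0.1  12.48]
t 37.25 rot [ 0.001 -0.001  0.002] shift now [ 0.1   0.08 12.48] shift after [ 0.11  0.09 12.48]
```

```bash
python3 -m creep '0.1 0.1 3 0 0 0 0;0 0 4 0 0 0 0;0 0 3.4 0 0 0 0;0 0 2 0 0 0 0;0 0 0 0 0 0 0;0 0 0 0 0 0 0'
python3 - <<'E'
from h import *
left([.5114,-.3875,.1118],[180,0,22.25])
E
```

```text
time_s: 38.0
ee_pos: [0.512, -0.3891, 0.1641]
tcp_rot: [179.8, -0.1, 22.3]
ft_force: [0.1, -1.1, -1.1]
grip_width: 0.0334
finger_force: 61.1
t 38.0 rot [ 0.003 -0.002  0.001] shift now [ 0.   -0.19  5.23] shift after [ 0.01 -0.17  5.23]
```

```bash
python3 -m creep '0 0 0 0 0 0 0;0 0 1.5 0 0 0 0;0 0 1 0 0 0 0;0 0 0 0 0 0 0;0 0 0 0 0 0 0;0 0 0 0 0 0 0'
python3 - <<'E'
from h import *
left([.5114,-.3875,.1118],[180,0,22.25])
E
```

```text
time_s: 38.75
ee_pos: [0.5114, -0.3888, 0.1375]
tcp_rot: [180.0, -0.0, 22.3]
ft_force: [0.3, -0.5, -0.7]
grip_width: 0.0332
finger_force: 61.1
t 38.75 rot [ 0.001 -0.001  0.   ] shift now [ 0.04 -0.13  2.57] shift after [ 0.05 -0.12  2.57]
```

```bash
python3 -m creep '0 -0.1 0.8 0 0 0 0;0 0 0.7 0 0 0 0;0 0 0.4 0 0 0 0;0 0 0.2 0 0 0 0;0 0 0 0 0 0 0;0 0 0 0 0 0 0'; python3 -m creep '0 0 0.2 0 0 0 0;0 0 0.1 0 0 0 0;0 0 0 0 0 0 0'; python3 -m creep '0 0 0.1 0 0 0 0;0 0 0 0 0 0 0;0 0 0 0 0 0 0'
python3 - <<'E'
from h import *
left([.5114,-.3875,.1118],[180,0,22.25])
E
```

```text
time_s: 39.5
ee_pos: [0.511, -0.3878, 0.1163]
tcp_rot: [180.0, -0.0, 22.3]
ft_force: [-0.1, 0.5, -2.4]
grip_width: 0.0332
finger_force: 61.1
time_s: 39.88
ee_pos: [0.5107, -0.3876, 0.1128]
tcp_rot: [-180.0, 0.0, 22.3]
ft_force: [-1.0, -0.7, -1.2]
grip_width: 0.0332
finger_force: 61.1
time_s: 40.25
ee_pos: [0.511, -0.3877, 0.1123]
tcp_rot: [180.0, -0.0, 22.3]
ft_force: [0.5, -1.1, 0.2]
grip_width: 0.0332
finger_force: 61.3
t 40.25 rot [ 0. -0.  0.] shift now [ 0.05 -0.    0.05] shift after [ 0.05 -0.    0.05]
```

```bash
python3 -m creep '0 0 0.1 0 0 0 0;0 0 0 0 0 0 0;0 0 0 0 0 0 0'; python3 -m creep '0 0 0 0 0 0 0.45;0 0 0 0 0 0 0.5;0 0 0 0 0 0 0.7;0 0 0 0 0 0 1;0 0 0 0 0 0 1;0 0 0 0 0 0 1'; python3 -m creep '0 0 -1 0 0 0 1;0 0 -2 0 0 0 1;0 0 -4 0 0 0 1;0 0 -4 0 0 0 1;0 0 -4.3 0 0 0 1;-0.7 0.5 0 0 0 0.05 1;0 0 0 0 0 0 1;0 0 0 0 0 0 1'
python3 - <<'E'
from h import *
o=manip.get_obs(); print(o['ee_pos'],o['tcp_rot'])
a=manip.get_image('wrist'); cv2.imwrite('pics/w12.png',a[:,:,::-1])
ref=cv2.imread('pics/w3.png'); im=np.ascontiguousarray(a[:,:,::-1])
for nm,(x,y,w,h) in {'thermo':(283,184,56,102),'base TL':(262,150,20,60)}.items():
    r=cv2.matchTemplate(im[y-25:y+h+25,x-25:x+w+25],ref[y:y+h,x:x+w],cv2.TM_CCOEFF_NORMED); _,s,_,l=cv2.minMaxLoc(r); print(nm,l[0]-25,l[1]-25,s)
b=np.ascontiguousarray(manip.get_image('top')[:,:,::-1]); cv2.imwrite('pics/top12.png',b)
track(cv2.imread('pics/top5.png'),b,BOX)
E
```

```text
time_s: 40.62
ee_pos: [0.5112, -0.3876, 0.1119]
tcp_rot: [179.9, -0.1, 22.3]
ft_force: [-0.5, 2.1, 4.8]
grip_width: 0.0334
finger_force: 62.0
time_s: 41.38
ee_pos: [0.5108, -0.3877, 0.111]
tcp_rot: [-180.0, -0.0, 22.3]
ft_force: [1.3, 1.1, -0.4]
grip_width: 0.0853
finger_force: 0.0
time_s: 42.38
ee_pos: [0.5057, -0.3946, 0.2622]
tcp_rot: [-179.8, 0.1, 19.4]
ft_force: [-0.1, 0.2, -0.5]
grip_width: 0.0856
finger_force: 0.0
[ 0.50571762 -0.39457098  0.26217651] [-1.79821976e+02  7.33768373e-02  1.94142336e+01]
thermo 2 1 0.9642602801322937
base TL 1 0 0.9265177845954895
pan_m moved px 0 0 score 0.998
pan_s moved px 0 0 score 0.997
pan_l moved px 0 0 score 0.989
lid_m moved px 0 0 score 0.998
lid_l moved px 1 1 score 0.979
```

```bash
python3 -m creep '0 0 0 0 0 -0.154 1;0 0 0 0 0 -0.154 1;0 0 0 0 0 -0.154 1;0 0 0 0 0 -0.154 1;0 0 0 0 0 -0.154 1;0 0 0 0 0 -0.154 1;0 0 0 0 0 -0.154 1;0 0 0 0 0 -0.154 1' && python3 -m creep '1.2 -4.8 0 0 0 0 1;1.2 -4.8 0 0 0 0 1;1.2 -4.8 0 0 0 0 1;1.2 -4.8 0 0 0 0 1;1.2 -4.8 0 0 0 0 1;1.2 -4.8 0 0 0 0 1;1.2 -4.8 0 0 0 0 1;0 0 0 0 0 0 1'
python3 - <<'E'
from h import *
a=manip.get_image('wrist'); cv2.imwrite('pics/w13.png',a[:,:,::-1])
left([.1705,-.3107,.0533],[180,0,90])
E
```

```text
time_s: 43.48
ee_pos: [0.5061, -0.3946, 0.2628]
tcp_rot: [-179.9, -0.1, 90.3]
ft_force: [0.8, 0.5, 0.7]
grip_width: 0.085
finger_force: 0.0
time_s: 44.48
ee_pos: [0.1683, -0.3102, 0.2637]
tcp_rot: [-180.0, 0.0, 89.8]
ft_force: [0.5, 0.1, -0.1]
grip_width: 0.0854
finger_force: 0.0
t 44.52 rot [ 0.001  0.    -0.002] shift now [-1.000e-02  9.000e-02  2.104e+01] shift after [-1.000e-02  1.000e-01  2.104e+01]
```

```bash
python3 -m creep '0 0.1 4 0 0 0 1;0 0 5 0 0 0 1;0 0 5 0 0 0 1;0 0 4 0 0 0 1;0 0 2 0 0 0 1;0 0 1 0 0 0 1;0 0 0 0 0 0 1;0 0 0 0 0 0 1' && python3 -m creep '0 0 0 0 0 0 0;0 0 0 0 0 0 0;0 0 0 0 0 0 0;0 0 0 0 0 0 0;0 0 0 0 0 0 0;0 0 0 0 0 0 0' && python3 -m creep '0 0 -1 0 0 0 0;0 0 -2 0 0 0 0;0 0 -4 0 0 0 0;0 0 -4 0 0 0 0;0 0 -2 0 0 0 0;0 0 0 0 0 0 0;0 0 0 0 0 0 0'
python3 - <<'E'
from h import *
left([.4888,-.1667,.18],[180,0,90])
b=np.ascontiguousarray(manip.get_image('top')[:,:,::-1]); cv2.imwrite('pics/top14.png',b)
track(cv2.imread('pics/top5.png'),b,BOX)
E
```

```text
time_s: 45.52
ee_pos: [0.1718, -0.3118, 0.055]
tcp_rot: [180.0, 0.1, 90.0]
ft_force: [-0.0, 0.0, 0.3]
grip_width: 0.0855
finger_force: 0.0
time_s: 46.28
ee_pos: [0.1713, -0.3111, 0.0542]
tcp_rot: [180.0, 0.0, 90.0]
ft_force: [-0.3, 1.2, 2.2]
grip_width: 0.0129
finger_force: 58.5
time_s: 47.15
ee_pos: [0.1709, -0.3101, 0.1826]
tcp_rot: [-179.9, -0.2, 90.0]
ft_force: [-0.2, 0.7, -3.1]
grip_width: 0.0128
finger_force: 58.7
t 47.15 rot [-0.001 -0.003 -0.   ] shift now [14.34 31.79  0.27] shift after [14.34 31.79  0.26]
pan_m moved px 0 0 score 0.998
pan_s moved px 0 0 score 0.996
pan_l moved px 0 0 score 0.933
lid_m moved px -2 -6 score 0.294
lid_l moved px 22 20 score 0.098
```

```bash
python3 - <<'E'
from h import *
ref=cv2.imread('pics/top5.png')
for f in ('top12','top14'):
    b=cv2.imread(f'pics/{f}.png'); x,y,w,h=BOX['lid_m']
    r=cv2.matchTemplate(b,ref[y:y+h,x:x+w],cv2.TM_CCOEFF_NORMED); _,s,_,l=cv2.minMaxLoc(r); print(f,l[0]-x,l[1]-y,s, b[y:y+h,x:x+w].mean((0,1)),ref[y:y+h,x:x+w].mean((0,1)))
    r=cv2.matchTemplate(b,ref[y+8:y+h-40,x+8:x+34],cv2.TM_CCOEFF_NORMED);_,s,_,l=cv2.minMaxLoc(r);print(l[0]-x-8,l[1]-y-8,s)
E
python3 -m creep '1 2 0 0 0 0 0;1.8 4 0 0 0 0 0;1.8 4 0 0 0 0 0;1.8 4 0 0 0 0 0;1.8 4 0 0 0 0 0;1.8 4 0 0 0 0 0;1.8 4 0 0 0 0 0;1.5 3.3 0 0 0 0 0' && python3 -m creep '1 2.2 0 0 0 0 0;0.1 0.3 0 0 0 0 0;0 0 0 0 0 0 0;0 0 0 0 0 0 0;0 0 0 0 0 0 0'
python3 - <<'E'
from h import *
left([.4886,-.1666,.1015],[180,0,90])
b=np.ascontiguousarray(manip.get_image('top')[:,:,::-1]); cv2.imwrite('pics/top15.png',b)
track(cv2.imread('pics/top5.png'),b,['lid_m','pan_m','pan_s'])
cv2.imwrite('pics/w15.png',manip.get_image('wrist')[:,:,::-1])
E
```

```text
top12 0 0 0.9975106120109558 [158.5522279  177.90869248 184.29766253] [159.09751644 178.51588751 184.85573411]
0 0 0.9953584671020508
top14 78 -70 0.614924430847168 [129.29912345 144.46785975 149.23100804] [159.09751644 178.51588751 184.85573411]
0 0 0.9936729073524475
time_s: 48.2
ee_pos: [0.4648, -0.1766, 0.1818]
tcp_rot: [-179.8, -0.1, 90.1]
ft_force: [0.1, -0.3, -2.4]
grip_width: 0.0129
finger_force: 58.9
time_s: 48.82
ee_pos: [0.4886, -0.1674, 0.1841]
tcp_rot: [-180.0, 0.0, 89.9]
ft_force: [-0.4, -1.3, -2.5]
grip_width: 0.0131
finger_force: 59.0
t 48.83 rot [-0.     0.    -0.001] shift now [0.08 0.   8.26] shift after [0.08 0.   8.26]
lid_m moved px 0 -1 score 0.877
pan_m moved px 0 0 score 0.998
pan_s moved px 0 0 score 0.965
```

```bash
python3 -m creep '0.1 0 2 0 0 0 0;0 0 3 0 0 0 0;0 0 1.6 0 0 0 0;0 0 0 0 0 0 0;0 0 0 0 0 0 0;0 0 0 0 0 0 0'; python3 -m creep '0 0 0.5 0 0 0 0;0 0 0.4 0 0 0 0;0 0 0.3 0 0 0 0;0 0 0 0 0 0 0;0 0 0 0 0 0 0'
python3 - <<'E'
from h import *
left([.4886,-.1666,.1015],[180,0,90])
E
```

```text
time_s: 49.68
ee_pos: [0.4901, -0.1664, 0.1196]
tcp_rot: [179.8, 0.1, 90.0]
ft_force: [0.4, 0.4, -3.0]
grip_width: 0.0125
finger_force: 58.9
time_s: 50.3
ee_pos: [0.4893, -0.166, 0.1061]
tcp_rot: [180.0, -0.0, 90.0]
ft_force: [-0.7, -0.1, -2.8]
grip_width: 0.0125
finger_force: 59.0
t 50.3 rot [ 0. -0.  0.] shift now [-0.06 -0.07  0.46] shift after [-0.06 -0.07  0.46]
```

```bash
python3 -m creep '-0.05 -0.05 0.2 0 0 0 0;0 0 0 0 0 0 0;0 0 0 0 0 0 0'; python3 -m creep '0 0 0.15 0 0 0 0;0 0 0 0 0 0 0;0 0 0 0 0 0 0';python3 -m creep '0 0 0.1 0 0 0 0;0 0 0 0 0 0 0;0 0 0 0 0 0 0'
```

```text
time_s: 50.68
ee_pos: [0.4887, -0.1665, 0.1041]
tcp_rot: [180.0, -0.0, 90.0]
ft_force: [0.0, -0.8, -2.6]
grip_width: 0.0131
finger_force: 59.0
time_s: 51.05
ee_pos: [0.489, -0.1666, 0.1032]
tcp_rot: [180.0, 0.0, 90.0]
ft_force: [-1.0, 1.1, 1.7]
grip_width: 0.0128
finger_force: 59.6
time_s: 51.42
ee_pos: [0.489, -0.1666, 0.1031]
tcp_rot: [179.9, 0.0, 90.0]
ft_force: [-3.2, 1.7, 5.9]
grip_width: 0.0127
finger_force: 60.2
```

```bash
python3 -m creep '0 0 -0.1 0 0 0 0;0 0 0 0 0 0 0.6;0 0 0 0 0 0 1;0 0 0 0 0 0 1;0 0 -2 0 0 0 1;0 0 -4 0 0 0 1;0 0 -4 0 0 0 1;0 0 -4 0 0 0 1' && python3 - <<'E'
from h import *
o=manip.get_obs();np.save('o16.npy',np.r_[o['ee_pos'],o['tcp_rot']])
a=manip.get_image('wrist'); cv2.imwrite('pics/w16.png',a[:,:,::-1])
ref=cv2.imread('pics/w2.png'); im=np.ascontiguousarray(a[:,:,::-1])
for nm,(x,y,w,h) in {'lid':(185,100,268,258),'handle':(440,150,50,100),'handleL':(150,220,60,90)}.items():
    r=cv2.matchTemplate(im,ref[y:y+h,x:x+w],cv2.TM_CCOEFF_NORMED); _,s,_,l=cv2.minMaxLoc(r); print(nm,l[0]-x,l[1]-y,s)
print(o['ee_pos'])
E
python3 -m creep '4.9 -2.8 0 0 0 0 1;4.9 -2.8 0 0 0 0 1;4.9 -2.8 0 0 0 0 1;4.9 -2.8 0 0 0 0 1;4.9 -2.8 0 0 0 0 1;4.9 -2.8 0 0 0 0 1;4.9 -2.8 0 0 0 0 1;4.9 -2.8 0 0 0 0 1' && python3 -m creep '4.9 -2.8 0 0 0 0 1;4.9 -2.8 0 0 0 0 1;4.6 -3 0 0 0 0 1;0 0 0 0 0 0 1;0 0 0 0 0 0 1'
python3 - <<'E'
from h import *
left([.1790,.3697,.0525],[180,0,90])
o=manip.get_obs();print(o['ee_pos']); np.save('o17.npy',np.r_[o['ee_pos'],o['tcp_rot']])
cv2.imwrite('pics/w17.png',manip.get_image('wrist')[:,:,::-1])
b=np.ascontiguousarray(manip.get_image('top')[:,:,::-1]); cv2.imwrite('pics/top17.png',b)
track(cv2.imread('pics/top5.png'),b,BOX); track(cv2.imread('pics/top0.png'),b,['pan_l'])
E
```

```text
time_s: 52.42
ee_pos: [0.4887, -0.1664, 0.2436]
tcp_rot: [180.0, -0.0, 90.0]
ft_force: [0.4, 0.5, 0.1]
grip_width: 0.0856
finger_force: 0.0
lid -1 -12 0.9559587240219116
handle -2 -12 0.9654844999313354
handleL -2 -11 0.9666210412979126
[ 0.4886557  -0.16640508  0.24359751]
time_s: 53.48
ee_pos: [0.2637, 0.2269, 0.2426]
tcp_rot: [179.9, -0.1, 90.0]
ft_force: [1.8, 0.4, 0.1]
grip_width: 0.0856
finger_force: 0.0
time_s: 54.1
ee_pos: [0.1787, 0.3693, 0.2422]
tcp_rot: [180.0, 0.0, 90.0]
ft_force: [-0.2, 0.1, -0.2]
grip_width: 0.0858
finger_force: 0.0
t 54.1 rot [0.    0.001 0.001] shift now [ 0.05  0.03 18.97] shift after [ 0.04  0.03 18.97]
[0.17871351 0.36932576 0.24222367]
pan_m moved px 0 0 score 0.998
pan_s moved px 0 0 score 0.996
pan_l moved px 0 -1 score 0.873
lid_m moved px 10 -4 score 0.272
lid_l moved px -16 -25 score 0.401
pan_l moved px 0 0 score 0.994
```

```bash
python3 - <<'E'
from h import *
v=np.load('o17.npy'); c=cam('wrist',dict(ee_pos=v[:3],tcp_rot=v[3:]))
print(proj(c,np.array([[.179,.3697+.034,.058],[.179,.3697-.034,.058],[.179,.3697,.058]])))
im=cv2.imread('pics/w17.png'); t=cv2.imread('pics/w1.png')[172:296,280:360]
for s in (.78,.82,.86,.9):
    tt=cv2.resize(t,None,fx=s,fy=s); r=cv2.matchTemplate(im,tt,cv2.TM_CCOEFF_NORMED); _,q,_,l=cv2.minMaxLoc(r)
    print(s,round(q,3),'bar mid',l[0]+(319-280)*s,l[1]+(234-172)*s)
E
```

```text
[[316.33952246 179.19000555]
 [316.28164508 271.13946807]
 [316.30967812 226.60353667]]
0.78 0.504 bar mid 301.42 201.36
0.82 0.552 bar mid 300.98 198.84
0.86 0.615 bar mid 300.54 196.32
0.9 0.656 bar mid 300.1 194.8
```

View pics/w17.png

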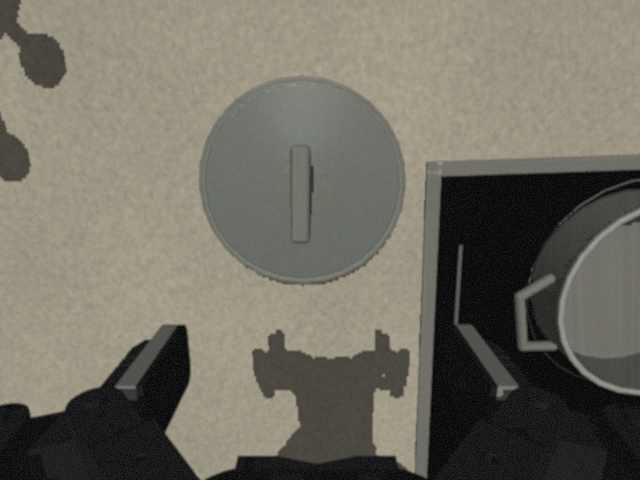

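The lid has been knocked aside: its bar now runs from (300,146) to (300,241) instead of being centred at (316,227). I'll recompute the grasp.

```bash
python3 - <<'E'
from h import *
v=np.load('o17.npy'); c=cam('wrist',dict(ee_pos=v[:3],tcp_rot=v[3:]))
a=pix2(c,300.3,146,.058);b=pix2(c,300.3,241.5,.058);m=(a+b)/2;print(a,b,m,np.linalg.norm(a-b))
left([m[0],m[1],.0525],[180,0,90])
E
```

```text
[0.16802268 0.42625493 0.058     ] [0.16734486 0.35855537 0.058     ] [0.16768377 0.39240515 0.058     ] 0.06770295581179557
t 54.2 rot [ 0.     0.    -0.002] shift now [ 2.36 -1.19 19.  ] shift after [ 2.36 -1.18 19.  ]
```

```bash
python3 -m creep '2.4 -1.2 3 0 0 0 1;0 0 4 0 0 0 1;0 0 4 0 0 0 1;0 0 4 0 0 0 1;0 0 3 0 0 0 1;0 0 1 0 0 0 1;0 0 0 0 0 0 1;0 0 0 0 0 0 1' && python3 -m creep '0 0 0 0 0 0 0;0 0 0 0 0 0 0;0 0 0 0 0 0 0;0 0 0 0 0 0 0;0 0 0 0 0 0 0;0 0 0 0 0 0 0' && python3 -m creep '0 0 -1 0 0 0 0;0 0 -2 0 0 0 0;0 0 -4 0 0 0 0;0 0 -4 0 0 0 0;0 0 -2 0 0 0 0;0 0 0 0 0 0 0;0 0 0 0 0 0 0'
python3 - <<'E'
from h import *
left([.4440,.3120,.18],[180,0,90])
b=np.ascontiguousarray(manip.get_image('top')[:,:,::-1]); cv2.imwrite('pics/top18.png',b)
track(cv2.imread('pics/top5.png'),b,BOX);track(cv2.imread('pics/top0.png'),b,['pan_l'])
E
```

```text
time_s: 55.2
ee_pos: [0.1677, 0.3945, 0.0542]
tcp_rot: [179.9, -0.2, 90.0]
ft_force: [0.2, -0.4, -0.3]
grip_width: 0.0854
finger_force: 0.0
time_s: 55.95
ee_pos: [0.1667, 0.3937, 0.0528]
tcp_rot: [180.0, -0.0, 90.0]
ft_force: [-0.2, 0.2, 2.3]
grip_width: 0.0129
finger_force: 58.4
time_s: 56.82
ee_pos: [0.1663, 0.3928, 0.1811]
tcp_rot: [-179.9, 0.1, 90.0]
ft_force: [0.8, -1.3, -2.1]
grip_width: 0.0127
finger_force: 58.7
t 56.83 rot [-0.001  0.002 -0.   ] shift now [-8.08 27.77  0.09] shift after [-8.08 27.77  0.11]
pan_m moved px 0 0 score 0.998
pan_s moved px 0 0 score 0.996
pan_l moved px 0 -1 score 0.873
lid_m moved px 25 -1 score 0.843
lid_l moved px -16 -25 score 0.4
pan_l moved px 0 0 score 0.994
```

```bash
python3 -m creep '-0.5 2 0 0 0 0 0;-1.2 4 0 0 0 0 0;-1.2 4 0 0 0 0 0;-1.2 4 0 0 0 0 0;-1.2 4 0 0 0 0 0;-1.2 4 0 0 0 0 0;-1 3.8 0 0 0 0 0;-0.5 2 0 0 0 0 0' && python3 -m creep '0 0 0 0 0 0 0;0 0 2 0 0 0 0;0 0 3 0 0 0 0;0 0 1.2 0 0 0 0;0 0 0 0 0 0 0;0 0 0 0 0 0 0;0 0 0 0 0 0 0'
python3 - <<'E'
from h import *
left([.4440,.3130,.1015],[180,0,90])
E
```

```text
time_s: 57.88
ee_pos: [0.4456, 0.3124, 0.1804]
tcp_rot: [-179.8, 0.1, 89.9]
ft_force: [-0.5, 0.3, -2.9]
grip_width: 0.0129
finger_force: 58.9
time_s: 58.75
ee_pos: [0.4454, 0.3141, 0.1221]
tcp_rot: [179.9, -0.1, 90.0]
ft_force: [-0.4, -0.7, -2.9]
grip_width: 0.0125
finger_force: 58.9
t 58.75 rot [ 0.002 -0.001  0.   ] shift now [-0.11 -0.14  2.06] shift after [-0.11 -0.14  2.06]
```

```bash
python3 -m creep '-0.1 -0.1 0.7 0 0 0 0;0 0 0.5 0 0 0 0;0 0 0.4 0 0 0 0;0 0 0 0 0 0 0;0 0 0 0 0 0 0'; python3 -m creep '0 0 0.15 0 0 0 0;0 0 0 0 0 0 0;0 0 0 0 0 0 0';python3 -m creep '0 0 0.1 0 0 0 0;0 0 0 0 0 0 0;0 0 0 0 0 0 0'
python3 - <<'E'
from h import *
left([.4440,.3130,.1015],[180,0,90])
E
```

```text
time_s: 59.38
ee_pos: [0.4438, 0.3125, 0.1046]
tcp_rot: [-180.0, -0.0, 90.0]
ft_force: [-0.4, 1.0, -2.4]
grip_width: 0.0127
finger_force: 58.9
time_s: 59.75
ee_pos: [0.4437, 0.3126, 0.1031]
tcp_rot: [180.0, -0.0, 90.0]
ft_force: [-0.8, 0.0, -2.9]
grip_width: 0.0129
finger_force: 58.9
time_s: 60.12
ee_pos: [0.4437, 0.3126, 0.1021]
tcp_rot: [180.0, -0.0, 90.0]
ft_force: [-0.2, -0.9, -2.5]
grip_width: 0.0128
finger_force: 58.9
t 60.12 rot [ 0. -0.  0.] shift now [0.04 0.03 0.06] shift after [0.04 0.03 0.06]
```

```bash
python3 -m creep '0 0 0.1 0 0 0 0;0 0 0 0 0 0 0;0 0 0 0 0 0 0';python3 -m creep '0 0 0.1 0 0 0 0;0 0 0 0 0 0 0;0 0 0 0 0 0 0'
```

```text
time_s: 60.5
ee_pos: [0.4438, 0.3127, 0.1016]
tcp_rot: [180.0, -0.0, 90.0]
ft_force: [-1.8, -1.5, 1.1]
grip_width: 0.0126
finger_force: 59.5
time_s: 60.88
ee_pos: [0.4439, 0.3127, 0.1016]
tcp_rot: [179.9, -0.0, 90.0]
ft_force: [-3.7, -2.4, 5.3]
grip_width: 0.0124
finger_force: 60.1
```

```bash
python3 -m creep '0 0 -0.1 0 0 0 0;0 0 0 0 0 0 0.6;0 0 0 0 0 0 1;0 0 0 0 0 0 1;0 0 -2 0 0 0 1;0 0 -4 0 0 0 1;0 0 -5 0 0 0 1;0 0 -4 0 0 0 1' && python3 -m creep '-0.6 0 0 0 0 0 1;0 0 0 0 0 0 1;0 0 0 0 0 0 1' && python3 - <<'E'
from h import *
a=manip.get_image('wrist'); cv2.imwrite('pics/w19.png',a[:,:,::-1]); print(manip.get_obs()['ee_pos'])
ref=cv2.imread('pics/w1.png'); im=np.ascontiguousarray(a[:,:,::-1])
for nm,(x,y,w,h) in {'lid':(200,96,236,232),'bar':(285,172,70,122),'handle':(425,145,45,100),'handleL':(165,190,45,95),'hob':(95,65,80,60)}.items():
    r=cv2.matchTemplate(im,ref[y:y+h,x:x+w],cv2.TM_CCOEFF_NORMED); _,s,_,l=cv2.minMaxLoc(r); print(nm,l[0]-x,l[1]-y,s)
E
python3 -m creep '4 -4 -0.5 0 0 0 1;4 -4 -0.5 0 0 0 1;4 -4 0 0 0 0 1;4 -4 0 0 0 0 1;3 -4 0 0 0 0 1;2 -3 0 0 0 0 1;0 0 0 0 0 0 1;0 0 0 0 0 0 1'
python3 - <<'E'
from h import *
b=np.ascontiguousarray(manip.get_image('top')[:,:,::-1]); cv2.imwrite('pics/top20.png',b)
BOX.update(bottle=(138,155,50,48),mill=(396,182,32,36),thermo=(405,238,45,55))
track(cv2.imread('pics/top0.png'),b,['pan_m','pan_s','pan_l','bottle','mill','thermo'])
cv2.imwrite('pics/scene20.png',manip.get_image('scene')[:,:,::-1])
s0=cv2.imread('pics/scene0.png');s=cv2.imread('pics/scene20.png')
BOX.update(sl=(258,212,72,66),ss=(336,208,58,60),sm=(405,198,66,56),th=(205,228,45,50)); track(s0,s,['sl','ss','sm','th'])
E
```

```text
time_s: 61.88
ee_pos: [0.444, 0.3127, 0.2532]
tcp_rot: [179.9, -0.1, 90.0]
ft_force: [0.2, 0.8, -0.1]
grip_width: 0.0851
finger_force: 0.0
time_s: 62.25
ee_pos: [0.443, 0.3061, 0.2488]
tcp_rot: [-179.8, 0.1, 90.0]
ft_force: [-0.7, -0.0, 0.4]
grip_width: 0.0852
finger_force: 0.0
[0.44307103 0.30620374 0.24890922]
lid 0 -2 0.9578843116760254
bar -1 -2 0.8746756911277771
handle 3 0 0.9435063004493713
handleL 0 0 0.9664021730422974
hob 1 -2 0.995752215385437
time_s: 63.3
ee_pos: [0.2139, 0.5162, 0.2601]
tcp_rot: [-180.0, 0.1, 90.0]
ft_force: [0.1, -0.3, -0.2]
grip_width: 0.0853
finger_force: 0.0
pan_m moved px 0 0 score 0.993
pan_s moved px 0 0 score 0.994
pan_l moved px 0 0 score 0.994
bottle moved px 0 0 score 0.999
mill moved px 0 0 score 0.999
thermo moved px 0 0 score 0.997
sl moved px 0 0 score 0.997
ss moved px 0 0 score 1.0
sm moved px 0 0 score 0.946
th moved px 0 0 score 0.998
```

Every check matches the starting pictures, and both lids came to rest at their seated height. Handing in.

```bash
python3 -c "
from cell import manip
print(manip.finish_job())"
```

```text
the job is handed in; nothing more can be done
None
```

I measured the three pans left to right, put both lids back on their own pans, and set the thermometer back in its stand. One lid was knocked aside partway and I recovered it. The job is handed in at about 63 s, and the hand-in call returned no verdict.

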